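# Set up a table grill and lay the skewers on it

## Robot

A 6-joint arm with a two-finger parallel gripper is mounted at the origin on the work surface. World frame = base frame: x ahead of the robot, y to its left, z up, the work surface at z = 0. Lengths are in mm, angles in degrees, forces in N, time in s.
With the tool pointing down it reaches from about 350 to 875 mm from the base axis. Payload 15.5 kg.
Tool frame: the origin (TCP) lies midway between the tips of the shut fingers; the grasp point (between the pads) lies 19 mm behind it; z points along the fingers, y is the line along which they close (so a half turn about z gives the same grasp; the last joint's range is limited). The gripper opens to 85 mm and grips with 20 to 120 N. Pads are 22 mm wide; open, the fingers measure 114 mm over their backs; the gripper's body (76 mm by 85 mm) begins 54 mm behind the grasp point. The pads swing forward as they close: fully open they stand 13 mm farther back than shut.
Start: joints at [58.356, 28.281, 77.091, -0, 74.628, -5.472], TCP at [275.67, 560.921, 231.277] pointing down, gripper open.
Joint ranges: [-166.48, 166.48], [-47.26, 123.95], [12.59, 153.08], [-70.14, 250.14], [6.76, 159.57], [-176.63, 176.63]. Speed limits (degrees/s): [108.29, 108.29, 147.25, 172.46, 172.46, 172.46].

## Interface

Orientations are given as a 3x3 rotation matrix whose columns are the frame's x, y, z axes.
In Python, from workcell import ctrl gives the robot as it stands.
- The arm moves only by the tool send_rows, never from a script. Its argument "deltas" is one flat list of numbers, 7 for each row, row after row: the turn, a rotation vector about the world's x, y, z as a fraction of full scale, then the shift along the world's x, y, z as a fraction of full scale, then the opening, from -1 (shut) to 1 (fully open). A call has 1 to 5 rows; each row shifts and turns the commanded pose from where the row before left it; what a row does not reach is not made up. Full scale, the value 1, is 40 mm for a shift and 4 degrees for a turn. A row lasts 1/10 s, in which the tool goes at most 50 mm and 8.59 degrees, less where a joint would pass 70% of its speed; a pose out of reach is approached as far as the arm can. A call with a number of a shift or a turn outside -1 to 1 is refused whole. A call with a gripper value outside its range is refused whole. The fingers move at their own pace and stop on an object; "newtons" is the grip in N (left out, the last holds). Time passes only in rows, so rows that do not move let the fingers close. It gives the time, the measured TCP pose, the force, the opening and the grip force at its end, in the units of the state.
- ctrl.sense(): the state, without advancing time (a new reading comes with each control period).
- ctrl.camera(name): name is "side" or "top"; returns a dict with "pixels" (420x560x3 uint8, red, green, blue), "z_map" (420x560 float32, mm along the optical axis (not along the pixel's ray), 0 where there is no reading), "intrinsics" (3x3 intrinsics, pixels), "R" (3x3) and "t" (3): a world point X has camera coordinates R X + t. Camera axes: x right, y down, z forward; pixel columns grow to the right and rows downward; lengths in mm; the calibration is good to about 2 mm. A picture is of the moment at which its call begins.
- ctrl.hand_in(): hands the job in; it is judged then, once.
The state is a dict: "clock": time; "q": joint angles; "joint_velocities": joint speeds; "effort": joint torques, N m; "ee_pos": TCP position; "orientation": TCP orientation; "ft_force": force on the tool from outside, world axes, zero at the start; "moment": the same for the moment, N m; "grip_width": finger opening in mm; "grasp_force": force on a finger pad.
Only numpy, scipy, OpenCV 4.12 (cv2) and the standard library are available. Lean on these libraries where they do the work, as an engineer would, in place of code of your own. Each camera call takes 0.05 s, during which the arm holds its last target. There are 200 camera calls.

## Task

Get the table grill ready and load it: slacken the clamp knob, slide the support bar right back against its stops and tighten the knob again. Slide the fire box cover fully open, and lay every skewer that is on the board across the grill, one to a place: its tip through a hole in the support bar, its shaft down in the notch opposite, and its handle up against the front rest. Leave the bar locked and the other tableware where it is.

Things in the scene. Friction and masses are not known exactly. Their poses are not given: they have to be found in the camera images.
- grill: Steel charcoal grill, fixed; fire box 136 (x) by 240 mm (y), rim 78 mm high. Origin on the table under its middle; +x is the way skewers on it point, handles out at the -x side, towards the robot. Front rest: upright plate 4 mm thick at x = -66 mm, top 125 mm high, with 4 open-topped notches 14 mm wide, floors 111 mm above the table, at y = -90, -30, 30, 90 mm, facing the holes.
- hole0 (a point): Centre of the first of four square holes, 16 mm wide and high, that run along x through the support bar, an upright steel plate 6 mm thick (x), 101 to 137 mm above the table. Hole centres 119 mm above the table, at y = -90 (hole 0), -30, 30, 90 mm of the grill. Rides with the bar; axes as grill.
- hole3 (a point): Centre of the fourth hole, at y = +90 mm of the grill; as hole 0.
- support (a joint): Travel of the support bar towards the grill's +x on two guide bars, m: 0 = nearest the front rest (plates 61 mm apart), 0.060 = right back on its stop collars (121 mm apart; suits these skewers). Starts at 0 to 0.025. Slack, it slides with about 2 N (by its knob or by the bar) and stays where it is left; clamped tight, it holds against 30 N.
- clamp (a joint): Turn of the clamp knob, rad: 0 = tight (bar locked), 1.3 = fully slack. Slackens anticlockwise, tightens clockwise, seen from above. The bar slides freely beyond about 0.6. The knob stays where it is left (0.12 N m to turn, a little more when tight). Starts within 0.05 of tight.
- clamp_grip (a point): Middle of the clamp knob's wing, 162 mm above the table. The knob stands on the bar's end block (30 x 28 mm, top 137 mm high) at y = -140 mm of the grill and rides with the bar. Wing 52 mm long (the point's x) by 12 thick (its y) by 24 tall, top 173 mm high; hub 30 mm across below it. Tight, the wing lies along the grill's x. The point turns with the knob.
- cover (a joint): Travel of the flat steel cover that slides on the fire box, m: 0 = closed, 0.075 = fully open. Grows towards the grill's +x, under the support bar. Starts within 0.008 of closed. 2.5 N to slide; stays where it is left.
- cover_handle (a point): Top middle of the cover's handle, a block 12 (x) by 26 (y) by 18 mm tall, top 99 mm and foot 81 mm above the table, at y = 0 of the grill, x = -42 mm when closed. Axes as grill. The handle passes under the support bar but fingers holding it do not; with the bar right back it can be pushed fully open.
- board: Wooden serving board, fixed, 260 (x) by 310 (y) by 8 mm. Origin at the centre of its underside, on the table.
- skewer1: Skewer (may be absent), 115 g, 210 mm long, on the board at first, handle towards the robot. Origin on its axis in the handle's front face; +x along the axis to the tip. Wood handle 24 mm square, x = -60 to 0; round steel shaft 8 mm thick, 0 to +150 mm; food cubes 24 mm square, +50 to +104 mm. Lying flat, axis 12 mm up; at rest on the grill 115 mm above the table. Centre of mass x = +50 mm.
- skewer2: Skewer (may be absent), 115 g, 210 mm long, on the board at first, handle towards the robot. Origin on its axis in the handle's front face; +x along the axis to the tip. Wood handle 24 mm square, x = -60 to 0; round steel shaft 8 mm thick, 0 to +150 mm; food cubes 24 mm square, +50 to +104 mm. Lying flat, axis 12 mm up; at rest on the grill 115 mm above the table. Centre of mass x = +50 mm.
- skewer3: Skewer (may be absent), 115 g, 210 mm long, on the board at first, handle towards the robot. Origin on its axis in the handle's front face; +x along the axis to the tip. Wood handle 24 mm square, x = -60 to 0; round steel shaft 8 mm thick, 0 to +150 mm; food cubes 24 mm square, +50 to +104 mm. Lying flat, axis 12 mm up; at rest on the grill 115 mm above the table. Centre of mass x = +50 mm.
- skewer4: Skewer (may be absent), 115 g, 210 mm long, on the board at first, handle towards the robot. Origin on its axis in the handle's front face; +x along the axis to the tip. Wood handle 24 mm square, x = -60 to 0; round steel shaft 8 mm thick, 0 to +150 mm; food cubes 24 mm square, +50 to +104 mm. Lying flat, axis 12 mm up; at rest on the grill 115 mm above the table. Centre of mass x = +50 mm.
- skewer1_tip (a point): Tip of skewer1: 150 mm along +x from its origin, on the axis. Axes as the skewer.
- skewer2_tip (a point): Tip of skewer2: 150 mm along +x from its origin, on the axis. Axes as the skewer.
- skewer3_tip (a point): Tip of skewer3: 150 mm along +x from its origin, on the axis. Axes as the skewer.
- skewer4_tip (a point): Tip of skewer4: 150 mm along +x from its origin, on the axis. Axes as the skewer.
- karahi: Bystander: steel two-handled bowl 144 mm across, 55 mm high; origin under its centre.
- katori: Bystander: small steel bowl 72 mm across, 34 mm high; origin under its centre.
- tumbler: Bystander: brass tumbler 68 mm across, 95 mm high; origin under its centre.
- chutney_jar: Bystander: glass jar 60 mm across, 85 mm high; origin under its centre.
- spoon_a: Bystander: steel spoon 170 mm long, lying; origin under its middle.
- spoon_b: Bystander: steel spoon 170 mm long, lying; origin under its middle.
Not all that is in view belongs to the job. What is shaped like the skewer2 but red or turquoise is not meant.

How it is judged (in metres and radians):
On the way, in this order (a step that is already met when the one before it is completed fails the run):
1. the clamp knob is slackened (value of joint clamp above 0.7 rad), for 0.1 s.
2. the support bar is right back against its stops (value of joint support above 0.052 m), for 0.2 s.
3. the clamp knob is tight again with the bar still back (value of joint clamp below 0.15 rad and value of joint support above 0.052 m), for 0.2 s.
At the end, for the whole second after the job is handed in: Support bar within 8 mm of its stops, knob within 0.15 rad of tight, cover within 10 mm of fully open; every skewer present rests along the grill, tip through a hole and 7 mm or more beyond the bar, shaft down in a notch, handle face within 18 mm of the front rest; gripper clear (all of step 3 and value of joint cover above 0.065 m and x of skewer1 in the frame of grill between -0.086 and -0.06 m and z of skewer1 in the frame of grill between 0.105 and 0.123 m and x of each of skewer1_tip, skewer2_tip, skewer3_tip, skewer4_tip in the frame of hole0 above 0.01 m and z of skewer1_tip in the frame of hole0 between -0.012 and 0.008 m and y of skewer1_tip in the frame of hole0 between -0.01 and 0.19 m and angle between the x axis of each of skewer1, skewer2, skewer3, skewer4 and the x axis of grill, either way round below 0.1 rad and linear speed of each of skewer1, skewer2, skewer3, skewer4 below 0.02 m/s and x of skewer2 in the frame of grill between -0.086 and -0.06 m and z of skewer2 in the frame of grill between 0.105 and 0.123 m and z of skewer2_tip in the frame of hole0 between -0.012 and 0.008 m and y of skewer2_tip in the frame of hole0 between -0.01 and 0.19 m and x of skewer3 in the frame of grill between -0.086 and -0.06 m and z of skewer3 in the frame of grill between 0.105 and 0.123 m and z of skewer3_tip in the frame of hole0 between -0.012 and 0.008 m and y of skewer3_tip in the frame of hole0 between -0.01 and 0.19 m and x of skewer4 in the frame of grill between -0.086 and -0.06 m and z of skewer4 in the frame of grill between 0.105 and 0.123 m and z of skewer4_tip in the frame of hole0 between -0.012 and 0.008 m and y of skewer4_tip in the frame of hole0 between -0.01 and 0.19 m); the robot touches nothing.
It fails at once if a piece of the other tableware is pushed more than 30 mm away (distance of any of karahi, katori, tumbler, chutney_jar, spoon_a, spoon_b from where it was at the start of the episode above 0.03 m).
It fails at once if the tumbler, the jar or a bowl is tipped over (angle between any of karahi, katori, tumbler, chutney_jar's own z axis and vertical above 0.6 rad).
Of skewer1, skewer2, skewer3, skewer4 only 3 to 4 are there at a start; the rules pass over those that are not, and their reading is None.
At some moment in a run one of skewer1, skewer2, skewer3, skewer4 may be knocked a few centimetres aside while the robot is not near it.
Once in a run the grip may slacken for a moment while it holds something.
It also fails if it takes over 210 s, if anything falls off the work surface, if the arm or the gripper's body presses on something with over 40 N, if the wrist force passes 120 N, or if a joint passes its speed limit or range.

## Working session

There is one attempt and no reset: what is moved stays moved. The work goes in short steps, Python scripts to look and compute and a tool call to move; the robot and the scene stay as the last step left them, time stands still between calls to the robot, and variables do not carry over. Pictures are saved under pics/ and viewed, at most 14 in all, crops included, and the job is handed in when it is done.

Besides the shell and the picture viewer there is one more tool, called as a command line: name --argument value ..., lists and objects as JSON in quotes. send_rows: Moves the arm, as the interface text tells. Shift numbers are shares of 40 mm and turn numbers shares of 4 degrees, none past 1 either way. Its arguments: {"type":"object","properties":{"deltas":{"type":"array"},"newtons":{"type":"number"}},"required":["deltas"]}

```bash
mkdir -p pics; cat > h.py <<'E'
import numpy as np, cv2
from workcell import ctrl
def shot(n,f=None):
    c=ctrl.camera(n)
    if f: cv2.imwrite('pics/'+f,cv2.cvtColor(c['pixels'],cv2.COLOR_RGB2BGR))
    return c
def cloud(c):
    z=c['z_map'];K=c['intrinsics'];v,u=np.mgrid[:z.shape[0],:z.shape[1]]
    p=np.stack([(u-K[0,2])/K[0,0]*z,(v-K[1,2])/K[1,1]*z,z],-1)
    return (p-np.array(c['t']))@np.array(c['R'])   # R^T (p-t)
def ray(c,u,v,h):
    K=c['intrinsics'];R=np.array(c['R']);o=-R.T@np.array(c['t'])
    d=R.T@np.linalg.inv(K)@np.array([u,v,1.]);return o+d*(h-o[2])/d[2]
E
python3 - <<'E'
from h import *
for n in('top','side'):
    c=shot(n,n+'0.png');print(n,c['R'],c['t'],c['intrinsics'])
    np.savez(n+'0.npz',**c)
print(ctrl.sense())
E
```

```text
top [[-0.01183942 -0.99989396  0.00847889]
 [-0.98242189  0.01005188 -0.18640332]
 [ 0.18629833 -0.01053676 -0.98243672]] [ -52.9165844   530.57806986 1481.77915036] [[536.65703452   0.         279.49697816]
 [  0.         536.65703452 220.68317244]
 [  0.           0.           1.        ]]
side [[ 0.69670732 -0.71724522  0.01257791]
 [-0.49035511 -0.48896541 -0.7214324 ]
 [ 0.5235941   0.49645958 -0.69237063]] [-402.77604309  314.70378375 1169.55599238] [[478.5710842    0.         283.60759858]
 [  0.         478.5710842  207.07315308]
 [  0.           0.           1.        ]]
{'clock': 0.1, 'q': array([ 5.83548454e+01,  2.83113588e+01,  7.71242973e+01, -8.94108037e-04,
        7.46272379e+01, -5.47076515e+00]), 'joint_velocities': array([-0.01790717, -0.16100826, -0.01305279,  0.11636987,  0.00127231,
        0.09731696]), 'effort': array([ 1.59736286e-03, -8.83594751e+01, -3.84553528e+01, -1.87080300e-04,
        5.19728332e-03, -7.31245677e-05]), 'ee_pos': array([275.511787  , 560.63661857, 230.75526095]), 'orientation': array([[-8.97457431e-01,  4.41100716e-01, -5.63111097e-04],
       [ 4.41101067e-01,  8.97456941e-01, -9.42389058e-04],
       [ 8.96794735e-05, -1.09414297e-03, -9.99999397e-01]]), 'ft_force': array([-0.51723371,  0.60850708,  0.5422079 ]), 'moment': array([-0.00753633, -0.02535685,  0.04178677]), 'grasp_force': 0.0, 'grip_width': 85.39171442991241}
```

View pics/top0.png

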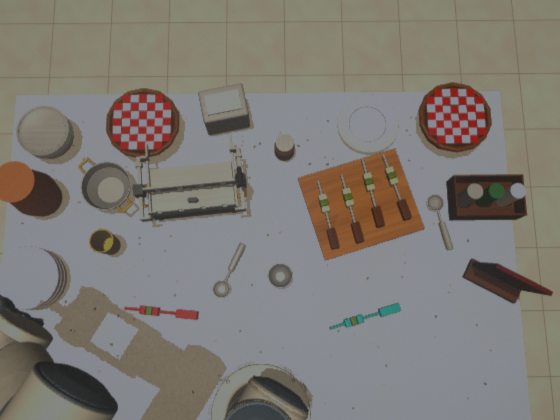

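View pics/side0.png

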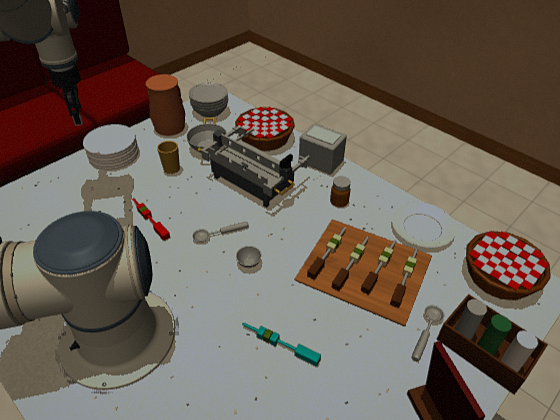

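```bash
python3 - <<'E'
from h import *
c=dict(np.load('top0.npz'));P=cloud(c)
im=cv2.cvtColor(c['pixels'],cv2.COLOR_RGB2BGR)
a=cv2.resize(im[135:230,125:260],None,fx=5.5,fy=5.5,interpolation=cv2.INTER_CUBIC);cv2.imwrite('pics/g.png',a)
x,y,z=P[...,0],P[...,1],P[...,2]
# grill heights
sub=(slice(135,230),slice(125,260))
m=np.zeros(z.shape,bool);m[sub]=True
for lo,hi in((78,90),(93,100),(118,128),(131,141),(160,180)):
    k=m&(z>lo)&(z<hi);q=P[k]
    if len(q)>4:
        r=cv2.minAreaRect(q[:,:2].astype(np.float32));print(lo,hi,len(q),q.mean(0).round(1),r)
# skewers: components above board
b=np.zeros(z.shape,np.uint8);b[145:262,295:430]=1
k=((z>15)&(z<45)&(b>0)).astype(np.uint8)
n,l,s,ce=cv2.connectedComponentsWithStats(k)
for i in range(1,n):
    if s[i,4]<25: continue
    q=P[l==i];vx,vy,x0,y0=cv2.fitLine(q[:,:2].astype(np.float32),cv2.DIST_L2,0,.01,.01).ravel()
    if vx<0:vx,vy=-vx,-vy
    t=(q[:,:2]-[x0,y0])@[vx,vy]
    print('sk',s[i],ce[i].round(0),'c',x0,y0,'yaw',np.degrees(np.arctan2(vy,vx)).round(2),'ends',[(x0+vx*e,y0+vy*e) for e in(t.min(),t.max())],t.ptp() if hasattr(t,'ptp') else np.ptp(t))
k=(b>0)&(z<12)&(z>4);print('board',cv2.minAreaRect(P[k][:,:2].astype(np.float32)))
c2=dict(np.load('side0.npz'));im=cv2.cvtColor(c2['pixels'],cv2.COLOR_RGB2BGR)
cv2.imwrite('pics/g2.png',cv2.resize(im[110:215,190:320],None,fx=5.5,fy=5.5,interpolation=cv2.INTER_CUBIC))
E
```

```text
78 90 2523 [627.5 189.5  81.8] ((652.2123413085938, 189.70025634765625), (224.351806640625, 288.7206726074219), 5.406473159790039)
93 100 132 [588.1 195.5  96.6] ((629.8513793945312, 189.4044952392578), (179.16146850585938, 307.06085205078125), 5.471707820892334)
118 128 217 [582.2 188.1 123. ] ((623.4038696289062, 186.8872833251953), (144.19073486328125, 300.1921081542969), 6.034881114959717)
131 141 342 [614.8 221.4 135.6] ((618.3921508789062, 187.60499572753906), (30.416969299316406, 305.5797424316406), 5.4352030754089355)
160 180 90 [630.3  48.3 171.3] ((632.0042724609375, 48.65650177001953), (52.488059997558594, 11.929492950439453), 5.942133903503418)
sk [349 145  40   7 128] [369. 148.] c 754.3897 -328.52664 yaw 89.28 ends [(np.float64(753.6537953430767), np.float64(-386.77831576974967)), (np.float64(755.1232767153645), np.float64(-270.4607369988773))] 116.32686288984719
sk [382 154  30  66 447] [397. 190.] c 621.46375 -403.80182 yaw 17.42 ends [(np.float64(536.4796027336291), np.float64(-430.4641167263009)), (np.float64(733.9463565693304), np.float64(-368.51235414765))] 206.9568562051117
sk [361 159  24  68 439] [372. 196.] c 604.0825 -331.59723 yaw 12.15 ends [(np.float64(516.3102014607115), np.float64(-350.50128499912057)), (np.float64(719.8158445563851), np.float64(-306.67104151243274))] 208.17212786161826
sk [340 174  25  69 439] [352. 212.] c 557.2277 -268.94678 yaw 13.01 ends [(np.float64(470.1197966879804), np.float64(-289.0712932465807)), (np.float64(673.0018350517006), np.float64(-242.19952141925856))] 208.22604502212752
sk [317 180  23  70 432] [328. 218.] c 540.33167 -198.32895 yaw 12.17 ends [(np.float64(452.6425846602567), np.float64(-217.2359561217934)), (np.float64(657.7588991742318), np.float64(-173.0099748734245))] 209.83003164418358
board ((593.1216430664062, -308.26287841796875), (406.4523010253906, 353.45220947265625), 89.27649688720703)
```

View pics/g.png

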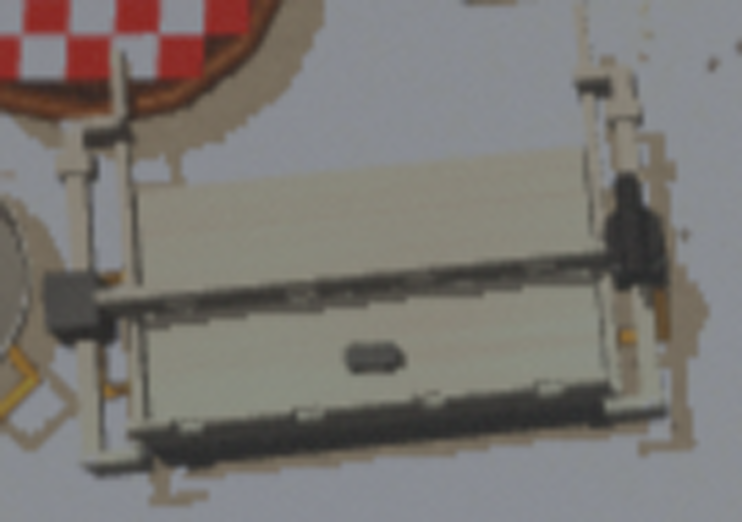

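View pics/g2.png

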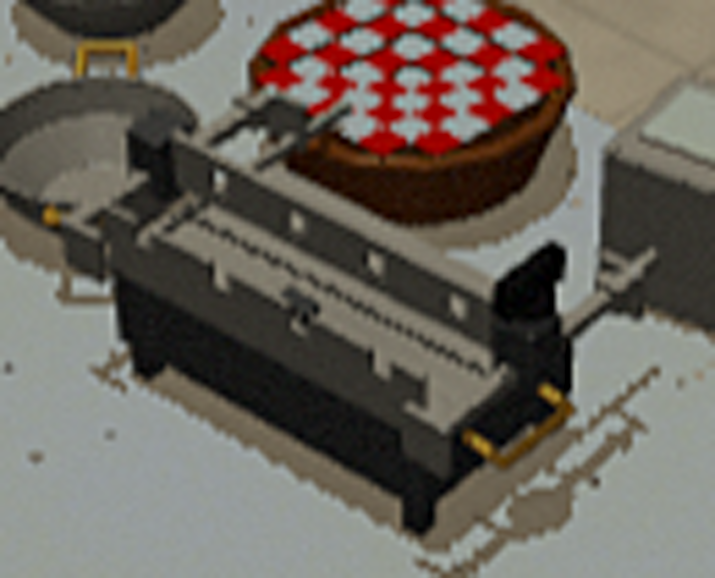

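```bash
python3 - <<'E'
from h import *
for n in('top','side'):
    c=dict(np.load(n+'0.npz'));P=cloud(c);x,y,z=P[...,0],P[...,1],P[...,2]
    g=(x>520)&(x<760)&(y>20)&(y<345)
    for nm,k in(('rest',g&(z>121)&(z<127)&(x<600)&(y>90)&(y<290)),('bar',g&(z>133)&(z<139)&(y>80)&(y<290)),('wing',g&(z>165)&(z<178)&(y<90)),('handle',g&(z>94)&(z<102)&(y>165)&(y<210)&(x<620)&(x>582)), ('blockL',g&(z>130)&(z<140)&(y>300)&(y<345))):
        q=P[k].astype(np.float32)
        if len(q)<5: print(n,nm,len(q));continue
        vx,vy,x0,y0=cv2.fitLine(q[:,:2],cv2.DIST_HUBER,0,.01,.01).ravel()
        print(n,nm,len(q),q.mean(0).round(1),q.min(0).round(),q.max(0).round(),'dir',np.degrees(np.arctan2(vy,vx)).round(2), cv2.minAreaRect(q[:,:2]))
E
```

```text
Traceback (most recent call last):
cv2.error: OpenCV(4.12.0) /io/opencv/modules/imgproc/src/convhull.cpp:143: error: (-215:Assertion failed) total >= 0 && (depth == CV_32F || depth == CV_32S) in function 'convexHull'
```

```bash
python3 - <<'E'
from h import *
for n in('top','side'):
    c=dict(np.load(n+'0.npz'));P=cloud(c);x,y,z=P[...,0],P[...,1],P[...,2]
    g=(x>520)&(x<760)&(y>20)&(y<345)
    for nm,k in(('rest',g&(z>121)&(z<127)&(x<600)&(y>90)&(y<290)),('bar',g&(z>133)&(z<139)&(y>80)&(y<290)),('wing',g&(z>165)&(z<178)&(y<90)),('handle',g&(z>94)&(z<102)&(y>165)&(y<210)&(x<620)&(x>582)), ('blockL',g&(z>130)&(z<140)&(y>300)&(y<345))):
        q=np.ascontiguousarray(P[k][:,:2],np.float32)
        if len(q)<5: print(n,nm,len(q));continue
        vx,vy,x0,y0=cv2.fitLine(q,cv2.DIST_HUBER,0,.01,.01).ravel()
        print(n,nm,len(q),P[k].mean(0).round(1),q.min(0).round(),q.max(0).round(),'dir',np.degrees(np.arctan2(vy,vx)).round(2), cv2.minAreaRect(q))
E
```

```text
top rest 68 [553.6 195.5 123.7] [543. 101.] [564. 289.] dir -84.65 ((553.6502075195312, 194.79046630859375), (5.065329551696777, 188.5824432373047), 5.264865875244141)
top bar 125 [619.3 181.6 135.9] [607.  81.] [631. 290.] dir -84.48 ((619.1596069335938, 185.454345703125), (7.629561424255371, 209.72647094726562), 5.307236194610596)
top wing 84 [631.1  48.4 171.5] [606.  41.] [658.  55.] dir 5.44 ((631.9959106445312, 48.67201232910156), (52.47898864746094, 11.884255409240723), 5.745842456817627)
top handle 25 [592.8 181.8  98.2] [582. 166.] [620. 196.] dir -24.12 ((600.9949951171875, 180.58978271484375), (37.28434753417969, 29.645355224609375), 0.4288201928138733)
top blockL 117 [605.1 324.  135.5] [589. 301.] [620. 340.] dir 88.5 ((605.5194702148438, 320.5588073730469), (30.526823043823242, 39.68975067138672), 4.497375011444092)
side rest 69 [555.9 187.6 123.7] [544. 100.] [565. 287.] dir -84.74 ((555.456787109375, 193.42733764648438), (10.56747817993164, 188.50633239746094), 6.053288459777832)
side bar 109 [620.9 181.6 135.6] [607.  81.] [636. 289.] dir -84.58 ((621.1708984375, 185.30508422851562), (11.735735893249512, 208.64239501953125), 4.862827777862549)
side wing 60 [631.5  46.8 170.9] [607.  37.] [658.  56.] dir 4.89 ((632.0390625, 48.21608352661133), (51.984859466552734, 14.589704513549805), 9.254962921142578)
side handle 16 [590.8 185.2  98.6] [584. 172.] [618. 201.] dir 28.61 ((597.4305419921875, 191.5987548828125), (41.327476501464844, 21.237768173217773), 37.0674934387207)
side blockL 66 [605.3 322.5 135.3] [589. 302.] [623. 341.] dir -81.55 ((605.6551513671875, 321.55035400390625), (33.865821838378906, 38.91775131225586), 4.421162128448486)
```

send_rows --deltas '[0,0,0.49,0.56,-0.8,0,-0.1,0,0,0.49,0.56,-0.8,0,-0.1,0,0,0.49,0.56,-0.8,0,-0.1,0,0,0.49,0.56,-0.8,0,-0.1,0,0,0.49,0.56,-0.8,0,-0.1]'

```text
clock: 0.6
ee_pos: [388.2, 399.5, 231.1]
orientation: [[-0.96, 0.28, -0.0], [0.28, 0.96, -0.0], [0.0, -0.0, -1.0]]
ft_force: [1.2, 0.2, 0.2]
grip_width: 38.3
grasp_force: 0.0
```

send_rows --deltas '[0,0,0.49,0.56,-0.8,0,-0.1,0,0,0.49,0.56,-0.8,0,-0.1,0,0,0.49,0.56,-0.8,0,-0.1,0,0,0.49,0.56,-0.8,0,-0.1,0,0,0.49,0.56,-0.8,0,-0.1]'

```text
clock: 1.1
ee_pos: [500.2, 239.4, 231.1]
orientation: [[-0.994, 0.113, -0.0], [0.113, 0.994, -0.0], [0.0, -0.0, -1.0]]
ft_force: [0.2, 0.8, -0.4]
grip_width: 38.6
grasp_force: 0.0
```

send_rows --deltas '[0,0,0.49,0.56,-0.8,0,-0.1,0,0,0.49,0.56,-0.8,0,-0.1,0,0,0.49,0.56,-0.8,0,-0.1,0,0,0.49,0.56,-0.8,0,-0.1,0,0,0.49,0.56,-0.8,0,-0.1]'

```text
clock: 1.6
ee_pos: [612.2, 79.4, 231.0]
orientation: [[-0.998, -0.058, -0.001], [-0.058, 0.998, 0.0], [0.001, 0.0, -1.0]]
ft_force: [-0.6, 0.5, -0.3]
grip_width: 38.4
grasp_force: 0.0
```

send_rows --deltas '[0,0,0.49,0.51,-0.8,0,-0.1,0,0,0,0,0,0,-0.1,0,0,0,0,0,0,-0.1]'

```text
clock: 1.9
ee_pos: [632.0, 48.2, 230.7]
orientation: [[-0.996, -0.089, -0.001], [-0.089, 0.996, 0.0], [0.001, 0.0, -1.0]]
ft_force: [-0.3, 0.2, -0.3]
grip_width: 38.3
grasp_force: 0.0
```

send_rows --deltas '[0,0,0.08,0,0,-0.7,-0.1,0,0,0,0,0,-0.7,-0.1,0,0,0,0,0,-0.54,-0.1,0,0,0,0,0,0,-1,0,0,0,0,0,0,-1]' --newtons 50

```text
clock: 2.4
ee_pos: [629.6, 48.4, 151.3]
orientation: [[-0.995, -0.097, -0.006], [-0.097, 0.995, -0.002], [0.006, -0.001, -1.0]]
ft_force: [3.9, -12.3, -35.0]
grip_width: 24.5
grasp_force: 50.9
```

send_rows --deltas '[0,0,0,0,0,0,-1,0,0,0,0,0,0,-1,0,0,0.5,0,0,0,-1,0,0,1,0,0,0,-1,0,0,1,0,0,0,-1]'

```text
clock: 2.9
ee_pos: [629.7, 47.6, 151.3]
orientation: [[-0.963, -0.27, -0.006], [-0.27, 0.963, -0.003], [0.007, -0.001, -1.0]]
ft_force: [4.2, -20.5, -35.7]
grip_width: 24.6
grasp_force: 50.9
```

send_rows --deltas '[0,0,0,0,0,0,-0.1,0,0,0,0,0,0,-0.1,0,0,0,0,0,1,-0.1,0,0,0,0,0,1,-0.1,0,0,0,0,0,0,-0.1]'

```text
clock: 3.4
ee_pos: [634.6, 49.7, 240.1]
orientation: [[-0.964, -0.267, 0.01], [-0.267, 0.964, 0.0], [-0.009, -0.002, -1.0]]
ft_force: [0.7, 0.2, 0.8]
grip_width: 38.4
grasp_force: 0.0
```

```bash
python3 - <<'E'
from h import *
c=shot('side');im=cv2.cvtColor(c['pixels'],cv2.COLOR_RGB2BGR)
cv2.imwrite('pics/k1.png',cv2.resize(im[70:210,220:340],None,fx=4.2,fy=4.2,interpolation=cv2.INTER_CUBIC))
for n in('top','side'):
    P=cloud(shot(n));x,y,z=P[...,0],P[...,1],P[...,2]
    k=(x>590)&(x<670)&(y<85)&(y>15)&(z>160)&(z<180);q=np.ascontiguousarray(P[k][:,:2],np.float32)
    print(n,len(q),P[k].mean(0),cv2.minAreaRect(q))
    k=(x>590)&(x<670)&(y<85)&(y>15)&(z>140)&(z<160);print(P[k].round(0)[::4].tolist()[:20])
s=ctrl.sense();print(s['ee_pos'],s['ft_force'])
E
```

```text
top 67 [630.99844502  48.21552197 171.52804756] ((631.1096801757812, 48.35353088378906), (42.52495193481445, 11.757599830627441), 15.593463897705078)
[[645.0, 45.0, 154.0], [644.0, 42.0, 148.0], [640.0, 42.0, 152.0], [638.0, 58.0, 152.0], [633.0, 61.0, 157.0], [634.0, 39.0, 155.0], [632.0, 58.0, 152.0], [633.0, 34.0, 147.0], [630.0, 40.0, 150.0], [626.0, 61.0, 153.0], [627.0, 37.0, 151.0], [622.0, 55.0, 157.0], [621.0, 58.0, 150.0]]
side 70 [631.67813512  45.94566575 169.02546892] ((632.8302001953125, 47.63262176513672), (54.26824188232422, 13.26341438293457), 16.190120697021484)
[[661.0, 52.0, 159.0], [652.0, 48.0, 155.0], [641.0, 46.0, 155.0], [643.0, 47.0, 149.0], [634.0, 43.0, 153.0], [624.0, 41.0, 156.0], [637.0, 37.0, 151.0], [618.0, 40.0, 156.0], [627.0, 32.0, 156.0], [612.0, 46.0, 152.0], [625.0, 42.0, 147.0], [633.0, 34.0, 147.0], [616.0, 38.0, 151.0], [630.0, 34.0, 145.0]]
[631.80103656  49.48060753 234.01754962] [-0.05737664  0.59206683  0.20833806]
```

View pics/k1.png

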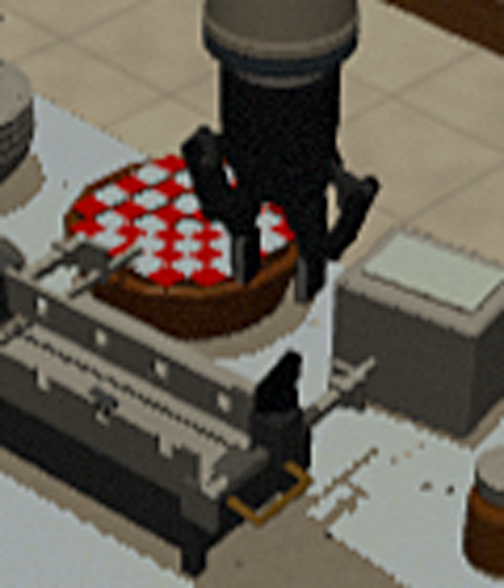

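send_rows --deltas '[0,0,0,0,-0.02,-0.8,-0.1,0,0,0,0,0,-0.7,-0.1,0,0,0,0,0,-0.36,-0.1,0,0,0,0,0,0,-1,0,0,0,0,0,0,-1]' --newtons 50

```text
clock: 4.05
ee_pos: [631.7, 48.0, 158.9]
orientation: [[-0.964, -0.267, -0.001], [-0.267, 0.964, -0.001], [0.001, -0.0, -1.0]]
ft_force: [-2.1, -19.5, -8.6]
grip_width: 10.6
grasp_force: 46.6
```

send_rows --deltas '[0,0,0,0,0,0,-1,0,0,0,0,0,0,-1]'

```text
clock: 4.25
ee_pos: [631.7, 47.7, 159.0]
orientation: [[-0.964, -0.267, -0.001], [-0.267, 0.964, -0.001], [0.001, -0.0, -1.0]]
ft_force: [2.2, -5.2, -16.3]
grip_width: 10.6
grasp_force: 50.8
```

send_rows --deltas '[0,0,1,0,0,0,-1,0,0,1,0,0,0,-1,0,0,1,0,0,0,-1,0,0,1,0,0,0,-1,0,0,1,0,0,0,-1]'

```text
clock: 4.75
ee_pos: [631.9, 46.5, 159.0]
orientation: [[-0.813, -0.583, -0.001], [-0.583, 0.813, -0.002], [0.002, -0.002, -1.0]]
ft_force: [3.1, -16.1, -17.1]
grip_width: 10.6
grasp_force: 50.6
```

send_rows --deltas '[0,0,1,0,0,0,-1,0,0,1,0,0,0,-1,0,0,1,0,0,0,-1,0,0,1,0,0,0,-1,0,0,1,0,0,0,-1]'

```text
clock: 5.25
ee_pos: [632.1, 45.5, 159.0]
orientation: [[-0.564, -0.825, -0.0], [-0.825, 0.564, -0.004], [0.003, -0.002, -1.0]]
ft_force: [4.1, -23.4, -17.3]
grip_width: 10.9
grasp_force: 50.5
```

send_rows --deltas '[0,0,1,0,0,0,-1,0,0,0,0,0,0,-1,0,0,0,0,0,0,-1]'

```text
clock: 5.55
ee_pos: [632.1, 45.3, 159.0]
orientation: [[-0.508, -0.861, -0.0], [-0.861, 0.508, -0.004], [0.004, -0.002, -1.0]]
ft_force: [3.7, -22.6, -17.8]
grip_width: 10.2
grasp_force: 50.5
```

send_rows --deltas '[0,0,0,0.3,0.03,0,-1,0,0,0,0.3,0.03,0,-1,0,0,0,0.3,0.03,0,-1,0,0,0,0.3,0.03,0,-1,0,0,0,0,0,0,-1]'

```text
clock: 6.05
ee_pos: [681.3, 49.9, 159.0]
orientation: [[-0.508, -0.861, 0.0], [-0.861, 0.508, -0.004], [0.004, -0.002, -1.0]]
ft_force: [4.6, -22.5, -13.7]
grip_width: 10.6
grasp_force: 51.1
```

send_rows --deltas '[0,0,0,0.12,0.01,0,-1,0,0,0,0.1,0.01,0,-1,0,0,0,0.05,0.005,0,-1,0,0,0,0,0,0,-1]'

```text
clock: 6.45
ee_pos: [690.1, 50.7, 159.0]
orientation: [[-0.508, -0.861, -0.002], [-0.861, 0.508, -0.004], [0.005, -0.0, -1.0]]
ft_force: [-1.4, -22.4, -10.9]
grip_width: 10.6
grasp_force: 51.4
```

send_rows --deltas '[0,0,0,0.06,0,0,-1,0,0,0,0.06,0,0,-1,0,0,0,0,0,0,-1]'

```text
clock: 6.75
ee_pos: [690.9, 50.8, 158.9]
orientation: [[-0.508, -0.861, -0.011], [-0.861, 0.508, -0.005], [0.009, 0.007, -1.0]]
ft_force: [-30.5, -24.1, 7.1]
grip_width: 10.6
grasp_force: 53.7
```

send_rows --deltas '[0,0,-1,-0.05,0,0,-1,0,0,-1,0,0,0,-1,0,0,-1,0,0,0,-1,0,0,-1,0,0,0,-1,0,0,-1,0,0,0,-1]'

```text
clock: 7.25
ee_pos: [689.7, 51.7, 158.9]
orientation: [[-0.774, -0.633, -0.009], [-0.633, 0.774, -0.003], [0.009, 0.003, -1.0]]
ft_force: [-24.5, -16.5, 3.9]
grip_width: 10.6
grasp_force: 53.1
```

send_rows --deltas '[0,0,-1,0,0,0,-1,0,0,-1,0,0,0,-1,0,0,-1,0,0,0,-1,0,0,-1,0,0,0,-1,0,0,-1,0,0,0,-1]'

```text
clock: 7.75
ee_pos: [689.1, 52.8, 158.9]
orientation: [[-0.944, -0.331, -0.01], [-0.331, 0.944, -0.002], [0.01, 0.002, -1.0]]
ft_force: [-27.8, -8.9, 5.2]
grip_width: 10.4
grasp_force: 53.5
```

send_rows --deltas '[0,0,-1,0,0,0,-1,0,0,-1,0,0,0,-1,0,0,-1,0,0,0,-1,0,0,-0.6,0,0,0,-1,0,0,0,0,0,0,-1]'

```text
clock: 8.25
ee_pos: [688.9, 53.7, 159.0]
orientation: [[-0.996, -0.088, -0.01], [-0.088, 0.996, -0.001], [0.01, 0.0, -1.0]]
ft_force: [-27.8, -4.8, 6.4]
grip_width: 10.7
grasp_force: 53.6
```

send_rows --deltas '[0,0,0,0,0,0,-1,0,0,0,0,0,0,-0.1,0,0,0,0,0,0,-0.1,0,0,0,0,0,0.7,-0.1,0,0,0,0,0,0.7,-0.1]'

```text
clock: 8.75
ee_pos: [693.8, 54.0, 216.2]
orientation: [[-0.996, -0.089, -0.0], [-0.089, 0.996, 0.0], [0.0, 0.0, -1.0]]
ft_force: [1.0, 0.1, -0.4]
grip_width: 38.3
grasp_force: 0.0
```

```bash
python3 - <<'E'
from h import *
s=ctrl.sense();print(s['ee_pos'],s['orientation'])
for n in('top','side'):
    c=shot(n);P=cloud(c);x,y,z=P[...,0],P[...,1],P[...,2]
    for nm,k in (('wing',(x>650)&(x<735)&(y<85)&(y>15)&(z>165)&(z<178)),('bar',(x>640)&(x<735)&(y>80)&(y<290)&(z>133)&(z<139)),('handle',(x>568)&(x<610)&(y>165)&(y<210)&(z>94)&(z<103))):
        q=np.ascontiguousarray(P[k][:,:2],np.float32)
        if len(q)>4: print(n,nm,len(q),P[k].mean(0).round(1),cv2.minAreaRect(q),q.min(0),q.max(0))
E
```

```text
[693.77623759  54.0284201  216.18044982] [[-9.96027401e-01 -8.90471718e-02 -1.36112702e-04]
 [-8.90471823e-02  9.96027406e-01  7.36691649e-05]
 [ 1.29011950e-04  8.54969594e-05 -9.99999988e-01]]
top wing 34 [702.1  55.2 171.6] ((702.9901123046875, 54.69856643676758), (22.937068939208984, 10.860960960388184), 0.7764732837677002) [691.4918    49.185856] [714.4205    60.164047]
top bar 47 [669.3 252.8 136.1] ((669.9143676757812, 253.73690795898438), (6.746277809143066, 70.47498321533203), 5.429131031036377) [663.97784 218.52757] [675.3703  288.75677]
side wing 61 [686.8  52.  169.9] ((689.6302490234375, 52.764869689941406), (53.43318176269531, 13.473283767700195), 5.850417613983154) [663.16766   44.548565] [716.2594   62.13799]
side bar 102 [676.8 182.1 135.9] ((677.5693359375, 183.53469848632812), (10.994930267333984, 205.9117431640625), 5.61055850982666) [663.1282    80.559784] [688.81866 286.241  ]
side handle 20 [586.3 183.2  97.8] ((586.4790649414062, 184.53866577148438), (25.088701248168945, 12.05312442779541), 83.76805114746094) [579.964  172.4989] [593.1705  196.88339]
```

send_rows --deltas '[0,0,0.08,-0.7,0.81,0,0.4,0,0,0,-0.7,0.81,0,0.4,0,0,0,-0.7,0.81,0,0.4,0,0,0,-0.71,0.81,0,0.4,0,0,0,0,0,-0.8,0.4]'

```text
clock: 9.35
ee_pos: [580.6, 187.6, 186.9]
orientation: [[-0.995, -0.098, 0.006], [-0.098, 0.995, 0.002], [-0.007, 0.002, -1.0]]
ft_force: [0.8, -0.1, -0.4]
grip_width: 60.0
grasp_force: 0.0
```

send_rows --deltas '[0,0,0,0,0,-0.8,0.4,0,0,0,0,0,-0.8,0.4,0,0,0,0,0,-0.5,0.4,0,0,0,0,0,-0.3,0.4,0,0,0,0,0,0,0.4]'

```text
clock: 9.85
ee_pos: [580.8, 183.4, 86.2]
orientation: [[-0.996, -0.095, -0.002], [-0.095, 0.996, -0.0], [0.002, -0.0, -1.0]]
ft_force: [1.0, 0.5, 0.3]
grip_width: 59.6
grasp_force: 0.0
```

send_rows --deltas '[0,0,0,0,0,0,-1,0,0,0,0,0,0,-1,0,0,0,0,0,0,-1,0,0,0,0,0,0,-1]'

```text
clock: 10.25
ee_pos: [582.2, 184.0, 88.8]
orientation: [[-0.996, -0.094, 0.003], [-0.094, 0.996, 0.001], [-0.003, 0.001, -1.0]]
ft_force: [-0.0, 2.1, 7.4]
grip_width: 24.0
grasp_force: 48.8
```

send_rows --deltas '[0,0,0,0.34,0.032,0,-1,0,0,0,0.34,0.032,0,-1,0,0,0,0.34,0.032,0,-1,0,0,0,0.34,0.032,0,-1,0,0,0,0.2,0.02,0,-1]'

```text
clock: 10.75
ee_pos: [645.0, 190.0, 88.8]
orientation: [[-0.996, -0.095, 0.002], [-0.095, 0.996, 0.001], [-0.002, 0.001, -1.0]]
ft_force: [-3.7, 2.3, 9.1]
grip_width: 23.7
grasp_force: 49.5
```

send_rows --deltas '[0,0,0,0.1,0.01,0,-1,0,0,0,0.1,0.01,0,-1,0,0,0,0,0,0,-1]'

```text
clock: 11.05
ee_pos: [650.6, 190.5, 88.7]
orientation: [[-0.996, -0.095, -0.002], [-0.095, 0.996, 0.0], [0.002, 0.0, -1.0]]
ft_force: [-13.7, 0.7, 16.0]
grip_width: 24.1
grasp_force: 50.4
```

send_rows --deltas '[0,0,0,0,0,0,0.2,0,0,0,0,0,0,0.2,0,0,0,0,0,0.8,0.2,0,0,0,0,0,1,0.2,0,0,0,0,0,1,0.2]'

```text
clock: 11.55
ee_pos: [651.6, 190.2, 200.8]
orientation: [[-0.996, -0.095, -0.0], [-0.095, 0.996, -0.0], [0.0, -0.0, -1.0]]
ft_force: [0.6, -0.4, 0.3]
grip_width: 51.3
grasp_force: 0.0
```

```bash
cat > sk.py <<'E'
from h import *
def G(gx,gy): return np.array([621.1+.99556*gx-.0941*gy,188.1+.0941*gx+.99556*gy])
def skewers(c,box=(430,790,-480,-120)):
    P=cloud(c);x,y,z=P[...,0],P[...,1],P[...,2]
    hsv=cv2.cvtColor(c['pixels'],cv2.COLOR_RGB2HSV)
    b=(x>box[0])&(x<box[1])&(y>box[2])&(y<box[3])
    k=(b&(z>26)&(z<40)).astype(np.uint8)   # handle & food tops
    n,l,s,ce=cv2.connectedComponentsWithStats(k)
    out=[]
    for i in range(1,n):
        if s[i,4]<60: continue
        q=P[l==i];r=cv2.minAreaRect(np.ascontiguousarray(q[:,:2],np.float32))
        if max(r[1])<50 or max(r[1])>72 or min(r[1])>32: continue
        rgb=c['pixels'][l==i].mean(0)
        out.append((np.array(r[0]),np.array(r[1]),r[2],rgb,s[i,4],q.mean(0)))
    return out
E
python3 - <<'E'
from sk import *
c=shot('top')
for o in skewers(c): print([np.round(v,1) for v in o])
s=ctrl.sense();print(s['ee_pos'])
P=cloud(c);x,y,z=P[...,0],P[...,1],P[...,2]
k=(x>568)&(x<670)&(y>165)&(y<215)&(z>94)&(z<103);print('handle',P[k].mean(0),k.sum())
E
```

```text
[array([ 667.3, -391. ]), array([52.7, 26.4]), np.float64(15.2), array([118.1, 117.9,  81.5]), np.int32(135), array([ 666.1, -390.4,   31.1])]
[array([ 648.7, -323.4]), array([59.1, 24.4]), np.float64(12.1), array([118.5, 118.4,  82. ]), np.int32(139), array([ 649.2, -322.3,   30.8])]
[array([ 604.3, -258.8]), array([53.2, 23.7]), np.float64(12.9), array([120.2, 120.5,  84.2]), np.int32(132), array([ 603.2, -259. ,   31. ])]
[array([ 585.9, -188.7]), array([56.5, 24. ]), np.float64(11.0), array([121. , 122.1,  88.8]), np.int32(140), array([ 586.3, -188.3,   30.7])]
[array([ 565.8, -422.8]), array([60.2, 25.5]), np.float64(17.1), array([81.9, 53. , 39. ]), np.int32(167), array([ 565.5, -422.5,   31.1])]
[array([ 545.3, -345.3]), array([58.6, 24.8]), np.float64(14.8), array([82.1, 51.4, 35.4]), np.int32(160), array([ 545.4, -344.8,   31.3])]
[array([ 502.7, -282.6]), array([64.8, 25.2]), np.float64(12.7), array([84.7, 55.2, 40.6]), np.int32(157), array([ 500.7, -282.6,   31.7])]
[array([ 482.7, -211.8]), array([59.6, 24. ]), np.float64(12.1), array([84.7, 56.8, 44.7]), np.int32(163), array([ 481.9, -211.7,   31.3])]
[654.48511983 190.75210165 208.30752873]
handle [nan nan nan] 0<stdin>:6: RuntimeWarning: Mean of empty slice.
  ret = um.true_divide(
```

send_rows --deltas '[0,0,0.16,-0.39,-0.915,0,0.1,0,0,0.16,-0.39,-0.915,0,0.1,0,0,0.16,-0.39,-0.915,0,0.1,0,0,0.16,-0.39,-0.915,0,0.1,0,0,0.16,-0.39,-0.915,0,0.1]'

```text
clock: 12.1
ee_pos: [573.2, 5.9, 199.6]
orientation: [[-0.989, -0.151, 0.001], [-0.151, 0.989, -0.0], [-0.001, -0.0, -1.0]]
ft_force: [0.3, -1.1, -0.2]
grip_width: 47.0
grasp_force: 0.0
```

send_rows --deltas '[0,0,0.16,-0.39,-0.915,0,0.1,0,0,0.16,-0.39,-0.915,0,0.1,0,0,0.16,-0.39,-0.915,0,0.1,0,0,0.16,-0.39,-0.915,0,0.1,0,0,0.16,-0.39,-0.915,0,0.1]'

```text
clock: 12.6
ee_pos: [495.1, -177.3, 199.6]
orientation: [[-0.979, -0.205, 0.001], [-0.205, 0.979, -0.001], [-0.001, -0.001, -1.0]]
ft_force: [0.4, -0.7, -0.2]
grip_width: 46.8
grasp_force: 0.0
```

send_rows --deltas '[0,0,0.16,-0.41,-0.915,0,0.1,0,0,0,0,0,-1,0.1,0,0,0,0,0,-1,0.1,0,0,0,0,0,-1,0.1,0,0,0,0,0,-0.5,0.1]'

```text
clock: 13.1
ee_pos: [478.4, -212.1, 56.8]
orientation: [[-0.977, -0.215, -0.002], [-0.215, 0.977, 0.001], [0.001, 0.001, -1.0]]
ft_force: [-0.1, -0.1, 0.9]
grip_width: 46.8
grasp_force: 0.0
```

send_rows --deltas '[0,0,0,0,0,0,0.1,0,0,0,0,0,0,0.1]'

```text
clock: 13.3
ee_pos: [479.7, -212.6, 59.9]
orientation: [[-0.976, -0.216, 0.0], [-0.216, 0.976, -0.0], [-0.0, -0.0, -1.0]]
ft_force: [0.9, 0.4, 1.4]
grip_width: 46.9
grasp_force: 0.0
```

send_rows --deltas '[0,0,0,0.06,0.02,-0.5,0.1,0,0,0,0,0,-0.4,0.1,0,0,0,0,0,-0.26,0.1,0,0,0,0,0,0,0.1,0,0,0,0,0,0,-1]' --newtons 90

```text
clock: 13.8
ee_pos: [482.2, -211.8, 13.8]
orientation: [[-0.976, -0.216, 0.001], [-0.216, 0.976, -0.001], [-0.001, -0.001, -1.0]]
ft_force: [-0.9, 0.0, 0.0]
grip_width: 33.5
grasp_force: 0.0
```

send_rows --deltas '[0,0,0,0,0,0,-1,0,0,0,0,0,0,-1,0,0,0,0,0,0,-1]'

```text
clock: 14.1
ee_pos: [482.3, -211.9, 14.2]
orientation: [[-0.976, -0.216, 0.002], [-0.216, 0.976, -0.001], [-0.001, -0.001, -1.0]]
ft_force: [-2.0, 1.1, 12.3]
grip_width: 22.0
grasp_force: 89.5
```

send_rows --deltas '[0,0,0,0,0,0.5,-1,0,0,0,0,0,1,-1,0,0,0,0,0,1,-1,0,0,0,0,0,1,-1,0,0,0,0,0,1,-1]'

```text
clock: 14.6
ee_pos: [481.4, -211.4, 195.4]
orientation: [[-0.976, -0.216, 0.001], [-0.216, 0.976, -0.0], [-0.001, -0.001, -1.0]]
ft_force: [1.7, -0.1, -1.9]
grip_width: 21.6
grasp_force: 88.4
```

send_rows --deltas '[0,0,0,0,0,0,-1,0,0,0,0,0,0,-1]'

```text
clock: 14.8
ee_pos: [481.9, -211.7, 194.0]
orientation: [[-0.976, -0.216, 0.002], [-0.216, 0.976, -0.001], [-0.002, -0.002, -1.0]]
ft_force: [0.4, 0.3, -1.6]
grip_width: 22.2
grasp_force: 88.5
```

```bash
python3 - <<'E'
from h import *
s=ctrl.sense();p=s['ee_pos'];print(p,s['grip_width'],s['grasp_force'])
c=shot('side','s1.png');P=cloud(c)
x,y,z=P[...,0],P[...,1],P[...,2]
k=(np.abs((y-p[1])-(x-p[0])*.22)<25)&(x>p[0]-60)&(x<p[0]+220)&(z>120)&(z<230)
q=P[k]
for a in range(-40,200,15):
    m=(q[:,0]-p[0]>a)&(q[:,0]-p[0]<=a+15)
    if m.sum():print(a,m.sum(),q[m].min(0).round(),q[m].max(0).round())
E
```

```text
[ 481.90129923 -211.71344657  194.00851719] 22.22751491367917 88.45016598701477
-40 42 [ 453. -229.  189.] [ 457. -206.  212.]
-25 107 [ 457. -228.  186.] [ 472. -190.  229.]
-10 108 [ 472. -236.  189.] [ 486. -197.  230.]
5 34 [ 487. -235.  206.] [ 502. -195.  226.]
50 2 [ 544. -201.  199.] [ 546. -200.  201.]
65 10 [ 548. -200.  198.] [ 561. -195.  203.]
80 8 [ 562. -200.  190.] [ 577. -194.  213.]
95 26 [ 577. -202.  198.] [ 592. -183.  213.]
110 46 [ 592. -200.  190.] [ 607. -174.  213.]
125 25 [ 607. -196.  188.] [ 615. -174.  213.]
140 9 [ 623. -185.  198.] [ 636. -177.  203.]
155 14 [ 637. -181.  198.] [ 650. -172.  206.]
170 6 [ 652. -176.  195.] [ 661. -171.  202.]
```

View pics/s1.png

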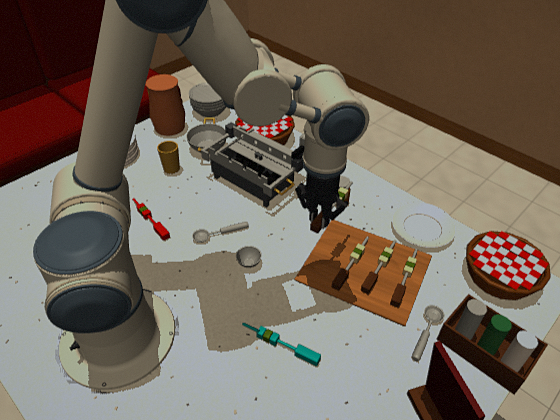

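send_rows --deltas '[0,0,-0.15,-0.01,0.95,0.1,-1,0,0,-0.15,-0.01,0.95,0.1,-1,0,0,-0.15,-0.01,0.95,0.1,-1,0,0,-0.15,-0.01,0.95,0,-1,0,0,-0.15,-0.01,0.95,0,-1]'

```text
clock: 15.35
ee_pos: [478.6, -20.0, 203.6]
orientation: [[-0.986, -0.164, -0.002], [-0.164, 0.986, 0.0], [0.002, 0.001, -1.0]]
ft_force: [0.7, 0.6, -0.9]
grip_width: 21.9
grasp_force: 88.5
```

send_rows --deltas '[0,0,-0.15,-0.01,0.95,0,-1,0,0,-0.15,-0.01,0.95,0,-1,0,0,-0.15,-0.01,0.95,0,-1,0,0,-0.15,-0.01,0.95,0,-1,0,0,-0.15,-0.01,0.95,0,-1]'

```text
clock: 15.85
ee_pos: [476.6, 169.8, 203.4]
orientation: [[-0.994, -0.112, -0.003], [-0.112, 0.994, -0.001], [0.003, -0.0, -1.0]]
ft_force: [-0.6, -0.2, -1.6]
grip_width: 22.1
grasp_force: 88.5
```

send_rows --deltas '[0,0,-0.15,-0.01,0.95,0,-1,0,0,-0.13,-0.01,0.95,0,-1,0,0,0,0,0.52,0,-1,0,0,0,0,0,0,-1,0,0,0,0,0,0,-1]'

```text
clock: 16.35
ee_pos: [476.1, 265.0, 203.5]
orientation: [[-0.996, -0.094, -0.002], [-0.094, 0.996, -0.001], [0.002, -0.001, -1.0]]
ft_force: [-0.5, -0.0, -0.7]
grip_width: 21.8
grasp_force: 88.6
```

```bash
cat > held.py <<'E'
from sk import *
s=ctrl.sense();p=s['ee_pos'];R=s['orientation'];print(p.round(1),'yaw',np.degrees(np.arctan2(-R[1,0],-R[0,0])).round(2),s['grip_width'].round(1),s['grasp_force'])
d=-R[:,0];l=R[:,1]
for n in('top','side'):
    P=cloud(shot(n));q=P.reshape(-1,3)-p
    a=q@d;b=q@l;h=q[:,2]
    k=(abs(b)<16)&(a>-45)&(a<200)&(h>-60)&(h<25)
    for lo,hi in((-45,-12),(22,45),(80,134),(136,200)):
        m=k&(a>lo)&(a<hi)&(h>(-14 if hi!=200 and hi!=45 else -14))
        if m.sum()>2: print(n,lo,hi,m.sum(),'a',a[m].min().round(1),a[m].max().round(1),'b',np.percentile(b[m],[5,50,95]).round(1),'h',np.percentile(h[m],[5,50,95]).round(1))
E
python3 held.py
```

```text
Traceback (most recent call last):
  File "held.py", line 2, in <module>
    s=ctrl.sense();p=s['ee_pos'];R=s['orientation'];print(p.round(1),'yaw',np.degrees(np.arctan2(-R[1,0],-R[0,0])).round(2),s['grip_width'].round(1),s['grasp_force'])
                                                                                                                            ^^^^^^^^^^^^^^^^^^^^^
AttributeError: 'float' object has no attribute 'round'
```

```bash
sed -i "s/s\['grip_width'\].round(1)/s['grip_width']/" held.py; python3 held.py
```

```text
[476.1 265.  203.5] yaw 5.41 21.757492566477378 88.56580138206482
top -45 -12 5 a -27.3 -18.3 b [10.5 11.  12.4] h [10.4 16.1 18. ]
top 80 134 13 a 119.5 131.9 b [-12.5 -11.6  -9.4] h [-5.9 10.  16.3]
top 136 200 40 a 140.6 178.7 b [-4.2 -1.4  2. ] h [ 2.1  7.6 11.6]
side -45 -12 83 a -30.3 -12.0 b [-13.4  -6.2   8. ] h [-3.  11.8 19.7]
side 22 45 22 a 22.1 44.1 b [-14.  -10.4  -3.2] h [-2.1  6.7 17.3]
side 80 134 161 a 80.6 133.7 b [-13.3  -9.4   7.5] h [-3.6 12.7 19. ]
side 136 200 27 a 137.1 177.6 b [-8.3 -2.6  2.8] h [2.1 6.4 9.6]
```

send_rows --deltas '[0,0,0,0.02,0,-0.6,-1,0,0,0,0,0,-0.6,-1,0,0,0,0,0,-0.5,-1,0,0,0,0,0,-0.4,-1,0,0,0,0,0,-0.18,-1]'

```text
clock: 16.95
ee_pos: [477.0, 263.9, 112.2]
orientation: [[-0.996, -0.092, -0.002], [-0.092, 0.996, -0.001], [0.002, -0.001, -1.0]]
ft_force: [1.1, 0.2, 0.2]
grip_width: 22.1
grasp_force: 88.6
```

send_rows --deltas '[0,0,0,0,0,0,-1,0,0,0,0,0,0,-1]'

```text
clock: 17.15
ee_pos: [478.0, 265.0, 114.2]
orientation: [[-0.996, -0.093, 0.0], [-0.093, 0.996, 0.0], [-0.001, 0.0, -1.0]]
ft_force: [0.1, -0.3, -0.8]
grip_width: 21.8
grasp_force: 88.6
```

```bash
python3 held.py; python3 - <<'E'
from h import *
im=cv2.cvtColor(shot('side')['pixels'],cv2.COLOR_RGB2BGR)
cv2.imwrite('pics/i1.png',cv2.resize(im[100:220,150:310],None,fx=4.5,fy=4.5,interpolation=cv2.INTER_CUBIC))
E
```

```text
[478.  265.  114.2] yaw 5.32 21.828047289536002 88.61570477485657
top 80 134 6 a 125.2 132.2 b [-12.8 -11.7 -10.9] h [-2.6  5.6 19.4]
top 136 200 100 a 141.2 193.2 b [-13.1  -0.9  14.1] h [-10.    7.   22.8]
side -45 -12 75 a -30.2 -12.2 b [-13.8  -5.1  10.7] h [-3.7 13.2 19.4]
side 22 45 17 a 22.2 42.2 b [-12.2  -9.9  -3.9] h [-4.4  7.2 17.2]
side 80 134 151 a 80.6 133.8 b [-13.3  -8.1   8.8] h [-1.7 14.1 19.6]
side 136 200 86 a 136.1 197.9 b [-14.3  -2.3  13.3] h [-10.4   7.9  22.4]
```

View pics/i1.png

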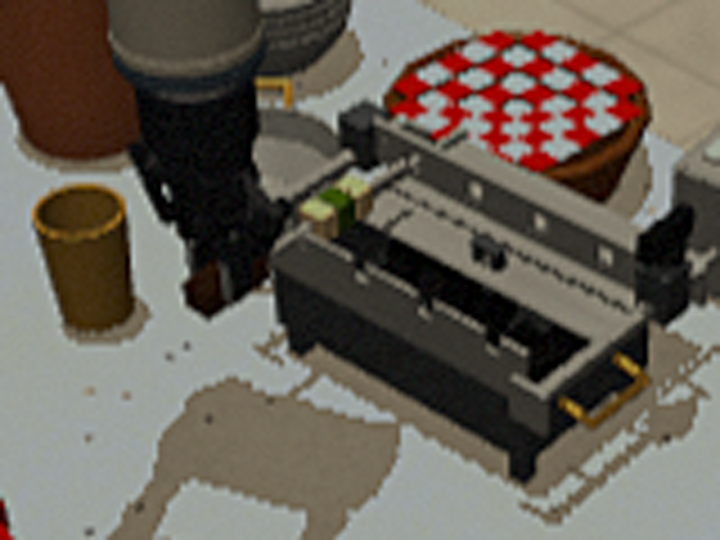

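send_rows --deltas '[0,0,0,0,0,-0.05,-1,0,0,0,0.2,0.019,0,-1,0,0,0,0.2,0.019,0,-1,0,0,0,0.2,0.019,0,-1,0,0,0,0.2,0.019,0,-1]'

```text
clock: 17.8
ee_pos: [510.7, 268.4, 111.7]
orientation: [[-0.996, -0.093, 0.0], [-0.093, 0.996, 0.0], [-0.0, 0.0, -1.0]]
ft_force: [-0.8, -0.0, -0.8]
grip_width: 21.9
grasp_force: 88.6
```

send_rows --deltas '[0,0,0,0,0,0,-1]'

```text
clock: 17.9
ee_pos: [511.1, 268.4, 111.7]
orientation: [[-0.996, -0.093, 0.001], [-0.093, 0.996, 0.0], [-0.001, 0.0, -1.0]]
ft_force: [-0.1, 0.2, -0.6]
grip_width: 21.9
grasp_force: 88.6
```

send_rows --deltas '[0,0,0,0,0,-0.08,-1,0,0,0,0,0,0,-1,0,0,0,0,0,0,0,0,0,0,0,0,0,0,0,0,0,0,0,0,0]'

```text
clock: 18.4
ee_pos: [509.4, 268.2, 108.3]
orientation: [[-0.996, -0.093, -0.0], [-0.093, 0.996, -0.0], [0.0, -0.0, -1.0]]
ft_force: [-0.2, 0.1, -0.2]
grip_width: 42.6
grasp_force: 0.0
```

send_rows --deltas '[0,0,0,0,0,0.4,0,0,0,0,0,0,0.8,0,0,0,0,0,0,1,0,0,0,0,0,0,0.1,0]'

```text
clock: 18.8
ee_pos: [511.5, 269.1, 204.8]
orientation: [[-0.996, -0.093, 0.006], [-0.093, 0.996, 0.002], [-0.006, 0.002, -1.0]]
ft_force: [0.5, -0.5, 0.5]
grip_width: 42.7
grasp_force: 0.0
```

```bash
cat > chk.py <<'E'
from sk import *
c=shot('top');cs=shot('side')
for o in skewers(c):
    if o[3][1]<80: print('HANDLE',[np.round(v,1) for v in o])
    else: print('food',np.round(o[0],1),round(o[2],1))
for n,cc in(('top',c),('side',cs)):
    q=cloud(cc).reshape(-1,3);d=q[:,:2]-[621.1,188.1]
    gx=d@[.99556,.0941];gy=d@[-.0941,.99556]
    for y0 in(-90,-30,30,90):
        for nm,m in(('H',(gx>-145)&(gx<-62)&(q[:,2]>118)&(q[:,2]<135)),('F',(gx>-40)&(gx<45)&(q[:,2]>118)&(q[:,2]<135)),('T',(gx>59)&(gx<105)&(q[:,2]>108)&(q[:,2]<124))):
            m=m&(abs(gy-y0)<20)
            if m.sum()>3: print(n,y0,nm,m.sum(),'gx',gx[m].min().round(1),gx[m].max().round(1),'gy',gy[m].mean().round(1),'z',np.percentile(q[m,2],90).round(1))
s=ctrl.sense();print(s['ee_pos'],s['clock'])
E
python3 chk.py
```

```text
food [ 667.3 -390.5] 18.6
food [ 650.2 -322.6] 12.9
food [ 602.8 -259.1] 15.9
HANDLE [array([ 565.4, -422.3]), array([59.5, 25.3]), np.float64(17.0), array([83. , 53.8, 39.7]), np.int32(161), array([ 566.2, -422.2,   32. ])]
HANDLE [array([ 545.2, -345.3]), array([59.2, 25. ]), np.float64(12.8), array([83.4, 52.3, 36. ]), np.int32(157), array([ 544.4, -345.4,   31.1])]
HANDLE [array([ 499.8, -283.7]), array([59.7, 24.8]), np.float64(11.5), array([85.7, 55. , 40. ]), np.int32(157), array([ 500. , -283.1,   31.4])]
top -90 H 20 gx -68.6 -63.0 gy -90.8 z 125.7
top -30 H 17 gx -68.5 -63.8 gy -30.2 z 126.5
top 30 H 19 gx -69.5 -64.9 gy 30.5 z 128.4
top 90 F 69 gx -22.8 44.4 gy 82.4 z 130.0
top 90 T 12 gx 64.9 75.4 gy 88.7 z 120.5
side -90 H 21 gx -69.5 -62.2 gy -88.3 z 126.6
side -30 H 18 gx -69.1 -62.5 gy -27.3 z 125.6
side 30 H 16 gx -68.8 -64.2 gy 33.3 z 126.0
side 90 H 136 gx -132.9 -62.1 gy 88.3 z 128.0
side 90 F 104 gx -37.0 43.0 gy 87.3 z 128.0
[510.08655425 268.4912113  201.48495363] 18.9
```

send_rows --deltas '[0,0,0.13,-0.017,-0.92,0,0.1,0,0,0.13,-0.017,-0.92,0,0.1,0,0,0.13,-0.017,-0.92,0,0.1,0,0,0.13,-0.017,-0.92,0,0.1,0,0,0.13,-0.017,-0.92,0,0.1]'

```text
clock: 19.4
ee_pos: [505.2, 82.9, 199.1]
orientation: [[-0.99, -0.139, -0.002], [-0.139, 0.99, -0.0], [0.002, 0.0, -1.0]]
ft_force: [1.2, 0.1, -0.4]
grip_width: 46.6
grasp_force: 0.0
```

send_rows --deltas '[0,0,0.13,-0.017,-0.92,0,0.1,0,0,0.13,-0.017,-0.92,0,0.1,0,0,0.13,-0.017,-0.92,0,0.1,0,0,0.13,-0.017,-0.92,0,0.1,0,0,0.13,-0.017,-0.92,0,0.1]'

```text
clock: 19.9
ee_pos: [501.8, -101.0, 199.1]
orientation: [[-0.983, -0.183, -0.002], [-0.183, 0.983, 0.001], [0.002, 0.001, -1.0]]
ft_force: [1.1, 0.1, 1.2]
grip_width: 47.3
grasp_force: 0.0
```

send_rows --deltas '[0,0,0.13,-0.017,-0.92,0,0.1,0,0,0.13,-0.017,-0.92,0,0.1,0,0,0.13,-0.017,-0.92,0,0.1,0,0,0.13,-0.017,-0.92,0,0.1,0,0,0.18,-0.017,-0.92,0,0.1]'

```text
clock: 20.4
ee_pos: [498.5, -284.8, 198.9]
orientation: [[-0.973, -0.231, -0.002], [-0.231, 0.973, 0.001], [0.002, 0.002, -1.0]]
ft_force: [1.4, -0.5, 1.0]
grip_width: 46.9
grasp_force: 0.0
```

send_rows --deltas '[0,0,0,0,0,-1,0.1,0,0,0,0,0,-1,0.1,0,0,0,0,0,-1,0.1,0,0,0,0,0,-0.5,0.1,0,0,0,0,0,0,0.1]'

```text
clock: 20.9
ee_pos: [497.1, -282.1, 56.6]
orientation: [[-0.973, -0.231, -0.006], [-0.231, 0.973, 0.004], [0.005, 0.005, -1.0]]
ft_force: [0.1, 0.2, -0.1]
grip_width: 46.8
grasp_force: 0.0
```

send_rows --deltas '[0,0,0,0,0,0,0.1]'

```text
clock: 21.0
ee_pos: [499.1, -283.4, 60.1]
orientation: [[-0.973, -0.231, -0.001], [-0.231, 0.973, 0.001], [0.001, 0.001, -1.0]]
ft_force: [-0.4, -0.8, -0.1]
grip_width: 47.2
grasp_force: 0.0
```

send_rows --deltas '[0,0,0,0.01,0,-0.5,0.1,0,0,0,0,0,-0.4,0.1,0,0,0,0,0,-0.26,0.1,0,0,0,0,0,0,0.1,0,0,0,0,0,0,-1]'

```text
clock: 21.5
ee_pos: [500.2, -284.0, 14.9]
orientation: [[-0.973, -0.231, 0.001], [-0.231, 0.973, -0.0], [-0.001, -0.001, -1.0]]
ft_force: [0.3, 0.2, 0.3]
grip_width: 33.6
grasp_force: 0.0
```

send_rows --deltas '[0,0,0,0,0,0,-1,0,0,0,0,0,0,-1,0,0,0,0,0,0,-1]'

```text
clock: 21.8
ee_pos: [500.4, -284.1, 15.4]
orientation: [[-0.973, -0.231, 0.001], [-0.231, 0.973, -0.001], [-0.001, -0.001, -1.0]]
ft_force: [-0.6, 0.8, 8.8]
grip_width: 21.6
grasp_force: 89.3
```

send_rows --deltas '[0,0,0,0,0,0.5,-1,0,0,0,0,0,1,-1,0,0,0,0,0,1,-1,0,0,0,0,0,1,-1,0,0,0,0,0,1,-1]'

```text
clock: 22.3
ee_pos: [499.6, -283.6, 196.7]
orientation: [[-0.973, -0.231, 0.001], [-0.231, 0.973, -0.001], [-0.001, -0.001, -1.0]]
ft_force: [0.8, -0.6, -0.8]
grip_width: 21.6
grasp_force: 88.4
```

send_rows --deltas '[0,0,0,0,0,0.3,-1,0,0,0,0,0,0,-1]'

```text
clock: 22.5
ee_pos: [500.7, -284.3, 208.4]
orientation: [[-0.973, -0.231, 0.004], [-0.231, 0.973, -0.003], [-0.003, -0.003, -1.0]]
ft_force: [0.8, -0.4, -1.4]
grip_width: 21.7
grasp_force: 88.5
```

```bash
python3 held.py
```

```text
[ 500.7 -284.3  208.4] yaw 13.35 21.724049515282925 88.46431374549866
top -45 -12 67 a -30.0 -13.7 b [-7.5  5.4 13.7] h [ 0.  14.7 19.5]
top 80 134 65 a 100.2 133.7 b [-4.3  9.  12.9] h [-1.9 13.8 19.8]
top 136 200 51 a 136.1 179.0 b [-3.6  1.4  4.1] h [ 0.7  6.7 11.1]
side -45 -12 137 a -30.7 -12.0 b [-12.    0.   13.3] h [-6.  10.9 19.3]
side 22 45 8 a 22.9 32.1 b [ 3.2  8.9 11.6] h [10.3 12.8 15.2]
side 80 134 57 a 80.9 132.4 b [-11.3  -9.   -1.8] h [-7.3  7.8 15.6]
side 136 200 29 a 136.8 180.8 b [-3.7 -0.3  3. ] h [0.5 4.5 7. ]
```

send_rows --deltas '[0,0,-0.153,-0.034,0.94,0,-1,0,0,-0.153,-0.034,0.94,0,-1,0,0,-0.153,-0.034,0.94,0,-1,0,0,-0.153,-0.034,0.94,0,-1,0,0,-0.153,-0.034,0.94,0,-1]'

```text
clock: 23.1
ee_pos: [491.8, -94.0, 204.3]
orientation: [[-0.984, -0.178, -0.003], [-0.178, 0.984, 0.001], [0.003, 0.002, -1.0]]
ft_force: [0.7, 0.6, -1.2]
grip_width: 22.0
grasp_force: 88.5
```

send_rows --deltas '[0,0,-0.153,-0.034,0.94,0,-1,0,0,-0.153,-0.034,0.94,0,-1,0,0,-0.153,-0.034,0.94,0,-1,0,0,-0.153,-0.034,0.94,0,-1,0,0,-0.153,-0.034,0.94,0,-1]'

```text
clock: 23.6
ee_pos: [485.0, 93.7, 204.4]
orientation: [[-0.992, -0.125, -0.003], [-0.125, 0.992, -0.0], [0.003, 0.0, -1.0]]
ft_force: [0.5, -1.0, -1.4]
grip_width: 21.8
grasp_force: 88.5
```

send_rows --deltas '[0,0,-0.153,-0.034,0.94,0,-1,0,0,-0.153,-0.034,0.94,0,-1,0,0,-0.153,-0.034,0.94,0,-1,0,0,0,0,0,0,-1,0,0,0,0,0,0,-1]'

```text
clock: 24.1
ee_pos: [481.2, 205.4, 204.4]
orientation: [[-0.995, -0.096, -0.003], [-0.096, 0.995, -0.001], [0.003, -0.001, -1.0]]
ft_force: [0.1, -0.8, -0.9]
grip_width: 21.7
grasp_force: 88.7
```

```bash
python3 held.py
```

```text
[481.2 205.4 204.4] yaw 5.5 21.74450017785884 88.72509241104126
top -45 -12 40 a -30.2 -13.5 b [-3.1  4.2 11.1] h [ 1.4 15.9 20.9]
top 136 200 7 a 173.8 177.1 b [-4.3 -2.1  0.8] h [ 0.5  6.7 11. ]
side -45 -12 85 a -30.5 -12.0 b [-13.8  -5.4   9. ] h [-2.9 11.1 19.5]
side 22 45 19 a 22.4 44.2 b [-14.2  -9.9  -3.1] h [-3.2  6.5 13.7]
side 80 134 166 a 80.3 132.8 b [-14.5  -8.5   7.8] h [-5.4 11.1 17.1]
side 136 200 28 a 136.3 182.2 b [-7.7 -3.4  1.7] h [ 1.3  5.6 10. ]
```

send_rows --deltas '[0,0,0,0.02,0,-0.6,-1,0,0,0,0,0,-0.6,-1,0,0,0,0,0,-0.5,-1,0,0,0,0,0,-0.4,-1,0,0,0,0,0,-0.22,-1]'

```text
clock: 24.7
ee_pos: [482.4, 203.7, 111.8]
orientation: [[-0.996, -0.092, -0.002], [-0.092, 0.996, -0.001], [0.002, -0.001, -1.0]]
ft_force: [0.1, 0.3, -1.4]
grip_width: 22.1
grasp_force: 88.7
```

send_rows --deltas '[0,0,0,0,0,0,-1,0,0,0,0,0,0,-1]'

```text
clock: 24.9
ee_pos: [483.3, 204.7, 113.7]
orientation: [[-0.996, -0.093, 0.0], [-0.093, 0.996, 0.0], [-0.0, 0.0, -1.0]]
ft_force: [1.0, 1.3, -1.1]
grip_width: 21.8
grasp_force: 88.7
```

send_rows --deltas '[0,0,0,0.2,0.025,0,-1,0,0,0,0.2,0.022,0,-1,0,0,0,0.2,0.019,0,-1,0,0,0,0.2,0.019,0,-1,0,0,0,0.02,0,0,-1]'

```text
clock: 25.4
ee_pos: [517.2, 208.7, 113.4]
orientation: [[-0.996, -0.094, 0.001], [-0.094, 0.996, 0.0], [-0.001, 0.0, -1.0]]
ft_force: [0.6, 0.2, -0.8]
grip_width: 21.8
grasp_force: 88.7
```

send_rows --deltas '[0,0,0,0,0,-0.08,-1,0,0,0,0,0,0,-1,0,0,0,0,0,0,0,0,0,0,0,0,0,0,0,0,0,0,0,0,0]'

```text
clock: 25.9
ee_pos: [515.4, 208.5, 110.0]
orientation: [[-0.996, -0.094, -0.0], [-0.094, 0.996, -0.0], [0.0, -0.0, -1.0]]
ft_force: [-0.2, 0.1, 0.7]
grip_width: 42.9
grasp_force: 0.0
```

send_rows --deltas '[0,0,0,0,0,0.4,0,0,0,0,0,0,0.8,0,0,0,0,0,0,1,0,0,0,0,0,0,0.1,0]'

```text
clock: 26.3
ee_pos: [517.6, 209.1, 206.3]
orientation: [[-0.996, -0.094, 0.006], [-0.094, 0.996, 0.002], [-0.006, 0.001, -1.0]]
ft_force: [1.1, -0.2, -1.1]
grip_width: 42.8
grasp_force: 0.0
```

```bash
python3 chk.py
```

```text
food [ 667.  -390.7] 15.9
food [ 651.  -322.1] 10.2
HANDLE [array([ 565.8, -423.1]), array([60.4, 26.1]), np.float64(16.5), array([82.7, 53.4, 39. ]), np.int32(154), array([ 565.3, -422.7,   31.4])]
HANDLE [array([ 547. , -344.3]), array([62.7, 25.5]), np.float64(12.6), array([83.3, 52.1, 35.7]), np.int32(156), array([ 545.1, -344.8,   31.5])]
top -90 H 19 gx -68.3 -64.3 gy -90.5 z 127.5
top -30 H 19 gx -69.7 -64.4 gy -31.6 z 127.2
top 90 H 119 gx -132.1 -97.1 gy 90.3 z 129.7
side -90 H 19 gx -69.3 -62.0 gy -90.2 z 126.2
side -30 H 17 gx -68.6 -62.1 gy -31.2 z 125.2
side 30 H 144 gx -133.1 -62.2 gy 27.7 z 128.4
side 30 F 108 gx -33.9 41.9 gy 27.5 z 128.4
side 90 H 147 gx -134.4 -62.4 gy 87.7 z 127.9
side 90 F 79 gx -36.2 34.6 gy 85.0 z 128.4
[516.20155087 208.6293885  203.09109412] 26.4
```

send_rows --deltas '[0,0,0.11,0.049,-0.922,0,0.1,0,0,0.11,0.049,-0.922,0,0.1,0,0,0.11,0.049,-0.922,0,0.1,0,0,0.11,0.049,-0.922,0,0.1,0,0,0.11,0.049,-0.922,0,0.1]'

```text
clock: 26.9
ee_pos: [524.7, 22.7, 200.7]
orientation: [[-0.991, -0.133, -0.002], [-0.133, 0.991, 0.0], [0.002, 0.0, -1.0]]
ft_force: [1.2, 0.5, 0.4]
grip_width: 46.8
grasp_force: 0.0
```

send_rows --deltas '[0,0,0.11,0.049,-0.922,0,0.1,0,0,0.11,0.049,-0.922,0,0.1,0,0,0.11,0.049,-0.922,0,0.1,0,0,0.11,0.049,-0.922,0,0.1,0,0,0.11,0.049,-0.922,0,0.1]'

```text
clock: 27.4
ee_pos: [534.5, -161.6, 200.6]
orientation: [[-0.985, -0.17, -0.002], [-0.17, 0.985, 0.001], [0.002, 0.001, -1.0]]
ft_force: [1.3, 1.0, 0.6]
grip_width: 47.0
grasp_force: 0.0
```

send_rows --deltas '[0,0,0.11,0.049,-0.922,0,0.1,0,0,0.11,0.049,-0.922,0,0.1,0,0,0.11,0.049,-0.922,0,0.1,0,0,0.11,0.049,-0.922,0,0.1,0,0,0.14,0.049,-0.922,0,0.1]'

```text
clock: 27.9
ee_pos: [544.4, -345.8, 200.3]
orientation: [[-0.978, -0.21, -0.002], [-0.21, 0.978, 0.002], [0.002, 0.002, -1.0]]
ft_force: [0.2, 0.4, 1.0]
grip_width: 47.0
grasp_force: 0.0
```

send_rows --deltas '[0,0,0,0,0,-1,0.1,0,0,0,0,0,-1,0.1,0,0,0,0,0,-1,0.1,0,0,0,0,0,-0.5,0.1,0,0,0,0,0,0,0.1]'

```text
clock: 28.4
ee_pos: [542.7, -342.9, 57.6]
orientation: [[-0.978, -0.21, -0.006], [-0.21, 0.978, 0.005], [0.005, 0.006, -1.0]]
ft_force: [-0.8, 0.8, -0.1]
grip_width: 47.3
grasp_force: 0.0
```

send_rows --deltas '[0,0,0,0,0,0,0.1,0,0,0,0,0,0,0.1]'

```text
clock: 28.6
ee_pos: [545.7, -345.1, 63.2]
orientation: [[-0.978, -0.21, 0.001], [-0.21, 0.978, -0.001], [-0.001, -0.001, -1.0]]
ft_force: [-0.2, -0.2, 0.6]
grip_width: 47.2
grasp_force: 0.0
```

Down 48.5 mm, grip, lift.

send_rows --deltas '[0,0,0,0,0,-0.5,0.1,0,0,0,0,0,-0.45,0.1,0,0,0,0,0,-0.26,0.1,0,0,0,0,0,0,0.1,0,0,0,0,0,0,-1]'

```text
clock: 29.1
ee_pos: [545.6, -345.0, 14.6]
orientation: [[-0.978, -0.21, 0.001], [-0.21, 0.978, -0.001], [-0.001, -0.001, -1.0]]
ft_force: [0.1, 0.5, -1.1]
grip_width: 33.7
grasp_force: 0.0
```

send_rows --deltas '[0,0,0,0,0,0,-1,0,0,0,0,0,0,-1,0,0,0,0,0,0,-1]'

```text
clock: 29.4
ee_pos: [545.9, -345.3, 15.2]
orientation: [[-0.978, -0.21, 0.002], [-0.21, 0.978, -0.001], [-0.001, -0.002, -1.0]]
ft_force: [-1.1, 0.1, 7.9]
grip_width: 21.8
grasp_force: 89.0
```

send_rows --deltas '[0,0,0,0,0,0.5,-1,0,0,0,0,0,1,-1,0,0,0,0,0,1,-1,0,0,0,0,0,1,-1,0,0,0,0,0,1,-1]'

```text
clock: 29.9
ee_pos: [545.1, -344.6, 196.3]
orientation: [[-0.978, -0.21, 0.001], [-0.21, 0.978, -0.001], [-0.001, -0.001, -1.0]]
ft_force: [0.7, 0.7, -1.0]
grip_width: 22.0
grasp_force: 88.4
```

send_rows --deltas '[0,0,0,0,0,0.3,-1,0,0,0,0,0,0,-1]'

```text
clock: 30.1
ee_pos: [546.0, -345.3, 208.3]
orientation: [[-0.978, -0.21, 0.004], [-0.21, 0.978, -0.003], [-0.003, -0.003, -1.0]]
ft_force: [0.9, -0.1, -1.8]
grip_width: 22.1
grasp_force: 88.5
```

```bash
python3 held.py
```

```text
[ 546.  -345.3  208.3] yaw 12.11 22.069780476701567 88.453928232193
top -45 -12 43 a -29.4 -12.5 b [-10.3  -1.9   6.9] h [10.7 16.4 20.8]
top 22 45 8 a 28.3 44.6 b [ 0.7  5.1 12.1] h [ 3.5  7.4 15.5]
top 80 134 123 a 91.6 134.0 b [-7.8  6.4 13. ] h [-1.2 14.8 19.6]
top 136 200 49 a 136.9 177.9 b [-2.9  1.   4.5] h [ 1.4  6.3 10.8]
side -45 -12 132 a -30.3 -12.1 b [-11.7  -0.5  12.2] h [-5.7 11.1 16.6]
side 22 45 12 a 22.3 32.8 b [ 1.5  7.  12.9] h [10.1 14.3 15.8]
side 80 134 13 a 81.9 133.3 b [-11.2 -10.2  -8.2] h [-5.6  4.4 14.7]
side 136 200 11 a 156.6 179.0 b [-3.1 -1.9  0.7] h [1.4 3.5 7. ]
```

send_rows --deltas '[0,0,-0.129,-0.11,0.944,0,-1,0,0,-0.129,-0.11,0.944,0,-1,0,0,-0.129,-0.11,0.944,0,-1,0,0,-0.129,-0.11,0.944,0,-1,0,0,-0.129,-0.11,0.944,0,-1]'

```text
clock: 30.7
ee_pos: [521.8, -154.1, 203.8]
orientation: [[-0.986, -0.165, -0.003], [-0.165, 0.986, 0.001], [0.003, 0.002, -1.0]]
ft_force: [0.5, 0.1, -1.6]
grip_width: 21.9
grasp_force: 88.5
```

send_rows --deltas '[0,0,-0.129,-0.11,0.944,0,-1,0,0,-0.129,-0.11,0.944,0,-1,0,0,-0.129,-0.11,0.944,0,-1,0,0,-0.129,-0.11,0.944,0,-1,0,0,-0.129,-0.11,0.944,0,-1]'

```text
clock: 31.2
ee_pos: [499.8, 34.4, 204.0]
orientation: [[-0.993, -0.12, -0.003], [-0.12, 0.993, 0.0], [0.003, 0.001, -1.0]]
ft_force: [-0.1, 0.4, -0.3]
grip_width: 21.8
grasp_force: 88.5
```

send_rows --deltas '[0,0,-0.129,-0.11,0.944,0,-1,0,0,-0.129,-0.11,0.944,0,-1,0,0,-0.129,-0.11,0.944,0,-1,0,0,0,0,0,0,-1,0,0,0,0,0,0,-1]'

```text
clock: 31.7
ee_pos: [487.0, 146.6, 204.2]
orientation: [[-0.995, -0.096, -0.003], [-0.096, 0.995, -0.001], [0.003, -0.0, -1.0]]
ft_force: [0.5, -1.5, 0.1]
grip_width: 21.5
grasp_force: 88.7
```

```bash
python3 held.py
```

```text
[487.  146.6 204.2] yaw 5.51 21.521856205870996 88.73417973518372
top -45 -12 67 a -30.7 -13.3 b [-11.   -2.7  10.7] h [ 2.7 15.  20.2]
top 136 200 25 a 156.6 180.0 b [-4.  -0.3  3.2] h [3.1 5.2 9.2]
side -45 -12 88 a -30.0 -12.3 b [-13.1  -5.5  10. ] h [-2.4 11.3 18.6]
side 22 45 16 a 22.4 41.0 b [-13.7 -10.7  -6.3] h [-4.3  5.3 15.2]
side 80 134 166 a 80.7 133.8 b [-14.2  -9.    6.9] h [-4.2 12.6 17.2]
side 136 200 27 a 136.3 178.0 b [-6.7 -2.4  0.9] h [2.1 6.4 9.7]
```

send_rows --deltas '[0,0,0,0.02,-0.01,-0.6,-1,0,0,0,0,0,-0.6,-1,0,0,0,0,0,-0.5,-1,0,0,0,0,0,-0.4,-1,0,0,0,0,0,-0.22,-1]'

```text
clock: 32.3
ee_pos: [488.3, 144.5, 111.4]
orientation: [[-0.996, -0.093, -0.002], [-0.093, 0.996, -0.0], [0.002, -0.0, -1.0]]
ft_force: [-0.3, 1.0, -0.9]
grip_width: 21.9
grasp_force: 88.7
```

send_rows --deltas '[0,0,0,0,0,0,-1,0,0,0,0,0,0,-1]'

```text
clock: 32.5
ee_pos: [489.1, 145.4, 113.2]
orientation: [[-0.996, -0.093, 0.0], [-0.093, 0.996, 0.0], [-0.0, 0.0, -1.0]]
ft_force: [0.2, -0.3, -0.8]
grip_width: 21.9
grasp_force: 88.7
```

send_rows --deltas '[0,0,0,0.2,0.019,0,-1,0,0,0,0.2,0.019,0,-1,0,0,0,0.2,0.019,0,-1,0,0,0,0.2,0.019,0,-1,0,0,0,0.02,0,0,-1]'

```text
clock: 33.0
ee_pos: [523.0, 148.9, 113.0]
orientation: [[-0.996, -0.094, 0.001], [-0.094, 0.996, 0.0], [-0.001, 0.0, -1.0]]
ft_force: [0.2, 0.4, -1.7]
grip_width: 22.0
grasp_force: 88.7
```

send_rows --deltas '[0,0,0,0,0,-0.08,-1,0,0,0,0,0,0,-1,0,0,0,0,0,0,0,0,0,0,0,0,0,0,0,0,0,0,0,0,0]'

```text
clock: 33.5
ee_pos: [521.3, 148.8, 109.6]
orientation: [[-0.996, -0.094, -0.0], [-0.094, 0.996, -0.0], [0.0, -0.0, -1.0]]
ft_force: [-1.0, -0.4, -0.3]
grip_width: 42.6
grasp_force: 0.0
```

send_rows --deltas '[0,0,0,0,0,0.4,0,0,0,0,0,0,0.8,0,0,0,0,0,0,1,0,0,0,0,0,0,0.1,0]'

```text
clock: 33.9
ee_pos: [523.5, 149.2, 205.8]
orientation: [[-0.996, -0.094, 0.006], [-0.094, 0.996, 0.001], [-0.006, 0.0, -1.0]]
ft_force: [0.2, -0.2, -0.6]
grip_width: 42.8
grasp_force: 0.0
```

```bash
python3 chk.py
```

```text
food [ 666.3 -390.4] 19.0
HANDLE [array([ 566. , -422.2]), array([60.1, 24.8]), np.float64(16.9), array([82. , 52.8, 38.8]), np.int32(160), array([ 565.4, -422.4,   31.5])]
top -90 H 11 gx -68.3 -63.4 gy -101.3 z 126.7
top -30 H 70 gx -132.7 -90.4 gy -24.5 z 130.5
top 30 H 136 gx -133.6 -91.6 gy 30.3 z 129.1
top 90 H 212 gx -133.3 -64.5 gy 89.3 z 129.0
side -90 H 20 gx -68.9 -62.3 gy -92.0 z 126.0
side -30 H 149 gx -133.1 -63.5 gy -31.4 z 127.7
side -30 F 111 gx -30.9 43.3 gy -32.6 z 128.2
side 30 H 145 gx -133.2 -62.1 gy 28.0 z 128.1
side 30 F 64 gx -39.3 33.7 gy 24.7 z 127.2
side 90 H 136 gx -134.2 -63.2 gy 88.2 z 128.5
side 90 F 31 gx -39.6 41.2 gy 85.5 z 127.0
[522.03102554 148.90717919 202.66080896] 34.0
```

send_rows --deltas '[0,0,0.198,0.073,-0.952,0,0.1,0,0,0.198,0.073,-0.952,0,0.1,0,0,0.198,0.073,-0.952,0,0.1,0,0,0.198,0.073,-0.952,0,0.1,0,0,0.198,0.073,-0.952,0,0.1]'

```text
clock: 34.5
ee_pos: [535.3, -43.0, 200.2]
orientation: [[-0.987, -0.163, -0.002], [-0.163, 0.987, 0.0], [0.002, 0.001, -1.0]]
ft_force: [-0.4, -0.3, -0.3]
grip_width: 47.1
grasp_force: 0.0
```

send_rows --deltas '[0,0,0.198,0.073,-0.952,0,0.1,0,0,0.198,0.073,-0.952,0,0.1,0,0,0.198,0.073,-0.952,0,0.1,0,0,0.198,0.073,-0.952,0,0.1,0,0,0.198,0.073,-0.952,0,0.1]'

```text
clock: 35.0
ee_pos: [550.0, -233.3, 200.0]
orientation: [[-0.973, -0.231, -0.002], [-0.231, 0.973, 0.001], [0.002, 0.002, -1.0]]
ft_force: [-0.0, 0.0, -0.3]
grip_width: 47.1
grasp_force: 0.0
```

send_rows --deltas '[0,0,0.198,0.073,-0.952,0,0.1,0,0,0.198,0.073,-0.952,0,0.1,0,0,0.198,0.073,-0.952,0,0.1,0,0,0.198,0.073,-0.952,0,0.1,0,0,0.198,0.073,-0.952,0,0.1]'

```text
clock: 35.5
ee_pos: [564.7, -423.5, 199.6]
orientation: [[-0.955, -0.298, -0.002], [-0.298, 0.955, 0.002], [0.001, 0.002, -1.0]]
ft_force: [1.0, 0.2, -0.2]
grip_width: 46.9
grasp_force: 0.0
```

send_rows --deltas '[0,0,0,0,0,-1,0.1,0,0,0,0,0,-1,0.1,0,0,0,0,0,-1,0.1,0,0,0,0,0,-0.5,0.1,0,0,0,0,0,0,0.1]'

```text
clock: 36.0
ee_pos: [563.0, -420.4, 56.6]
orientation: [[-0.955, -0.297, -0.006], [-0.297, 0.955, 0.005], [0.004, 0.007, -1.0]]
ft_force: [0.3, 0.3, -0.2]
grip_width: 46.9
grasp_force: 0.0
```

send_rows --deltas '[0,0,0,0,0,0,0.1,0,0,0,0,0,0,0.1]'

```text
clock: 36.2
ee_pos: [565.9, -422.9, 62.9]
orientation: [[-0.955, -0.297, 0.001], [-0.297, 0.955, -0.001], [-0.001, -0.002, -1.0]]
ft_force: [1.0, -0.1, -0.1]
grip_width: 46.8
grasp_force: 0.0
```

send_rows --deltas '[0,0,0,0,0,-0.5,0.1,0,0,0,0,0,-0.45,0.1,0,0,0,0,0,-0.26,0.1,0,0,0,0,0,0,0.1,0,0,0,0,0,0,-1]'

```text
clock: 36.7
ee_pos: [565.8, -422.8, 14.3]
orientation: [[-0.955, -0.297, 0.001], [-0.297, 0.955, -0.001], [-0.001, -0.001, -1.0]]
ft_force: [-0.1, 1.0, 0.3]
grip_width: 33.9
grasp_force: 0.0
```

send_rows --deltas '[0,0,0,0,0,0,-1,0,0,0,0,0,0,-1,0,0,0,0,0,0,-1]'

```text
clock: 37.0
ee_pos: [566.1, -423.1, 14.9]
orientation: [[-0.955, -0.297, 0.002], [-0.297, 0.955, -0.002], [-0.001, -0.002, -1.0]]
ft_force: [-0.6, 0.7, 8.4]
grip_width: 21.8
grasp_force: 89.2
```

send_rows --deltas '[0,0,0,0,0,0.5,-1,0,0,0,0,0,1,-1,0,0,0,0,0,1,-1,0,0,0,0,0,1,-1,0,0,0,0,0,1,-1]'

```text
clock: 37.5
ee_pos: [565.3, -422.3, 195.7]
orientation: [[-0.955, -0.297, 0.001], [-0.297, 0.955, -0.001], [-0.0, -0.001, -1.0]]
ft_force: [1.2, -0.8, -0.4]
grip_width: 21.6
grasp_force: 88.4
```

send_rows --deltas '[0,0,0,0,0,0.3,-1,0,0,0,0,0,0,-1]'

```text
clock: 37.7
ee_pos: [566.1, -423.1, 208.0]
orientation: [[-0.955, -0.297, 0.003], [-0.297, 0.955, -0.003], [-0.002, -0.004, -1.0]]
ft_force: [0.9, -0.1, -1.4]
grip_width: 21.5
grasp_force: 88.4
```

```bash
python3 held.py
```

```text
[ 566.1 -423.1  208. ] yaw 17.28 21.514603496005392 88.43666911125183
top -45 -12 6 a -17.0 -12.1 b [-11.1  -8.1  -4.7] h [12.9 16.2 18.2]
top 22 45 31 a 22.5 40.2 b [-0.6  4.9 13.5] h [ 5.1 12.6 19.3]
top 80 134 213 a 80.1 133.6 b [-8.1  4.9 13.2] h [-1.2 14.6 19.7]
top 136 200 51 a 136.6 179.6 b [-2.7  2.1  4.4] h [ 1.2  6.4 11. ]
side -45 -12 143 a -30.7 -12.1 b [-12.4   0.4  13.2] h [-6.  10.7 16.5]
side 22 45 27 a 22.2 44.1 b [-6.8  1.  11.2] h [ 3.9 13.2 15.1]
```

send_rows --deltas '[0,0,-0.2125,-0.1285,0.9085,0,-1,0,0,-0.2125,-0.1285,0.9085,0,-1,0,0,-0.2125,-0.1285,0.9085,0,-1,0,0,-0.2125,-0.1285,0.9085,0,-1,0,0,-0.2125,-0.1285,0.9085,0,-1]'

```text
clock: 38.3
ee_pos: [538.3, -238.8, 203.2]
orientation: [[-0.974, -0.225, -0.003], [-0.225, 0.974, 0.002], [0.002, 0.002, -1.0]]
ft_force: [1.2, 0.4, -1.4]
grip_width: 21.9
grasp_force: 88.5
```

send_rows --deltas '[0,0,-0.2125,-0.1285,0.9085,0,-1,0,0,-0.2125,-0.1285,0.9085,0,-1,0,0,-0.2125,-0.1285,0.9085,0,-1,0,0,-0.2125,-0.1285,0.9085,0,-1,0,0,-0.2125,-0.1285,0.9085,0,-1]'

```text
clock: 38.8
ee_pos: [512.5, -57.4, 203.5]
orientation: [[-0.988, -0.152, -0.003], [-0.152, 0.988, 0.001], [0.003, 0.001, -1.0]]
ft_force: [1.0, -0.0, -0.5]
grip_width: 21.8
grasp_force: 88.5
```

send_rows --deltas '[0,0,-0.2125,-0.1285,0.9085,0,-1,0,0,-0.2125,-0.1285,0.9085,0,-1,0,0,-0.2125,-0.1285,0.9085,0,-1,0,0,-0.2125,-0.1285,0.9085,0,-1,0,0,0,0,0,0,-1]'

```text
clock: 39.3
ee_pos: [491.4, 89.7, 203.6]
orientation: [[-0.995, -0.096, -0.004], [-0.096, 0.995, 0.001], [0.004, 0.001, -1.0]]
ft_force: [-0.1, 0.9, -0.9]
grip_width: 22.2
grasp_force: 88.7
```

send_rows --deltas '[0,0,0,0,0,0,-1]'

```text
clock: 39.4
ee_pos: [492.5, 86.9, 203.9]
orientation: [[-0.995, -0.096, -0.003], [-0.096, 0.995, -0.0], [0.003, -0.0, -1.0]]
ft_force: [-1.2, 0.3, -1.3]
grip_width: 22.2
grasp_force: 88.7
```

```bash
python3 held.py
```

```text
[492.5  86.9 203.9] yaw 5.5 22.170628676510795 88.67565393447876
top -45 -12 66 a -30.9 -13.6 b [-11.5  -1.7  10.8] h [-0.3 15.  20.5]
top 136 200 32 a 151.8 177.4 b [-3.7 -0.5  3.1] h [ 0.3  6.5 10.2]
side -45 -12 94 a -30.9 -12.1 b [-13.8  -5.1   9.5] h [-4.1 11.8 19.2]
side 22 45 14 a 22.2 38.6 b [-12.6 -11.4  -7.5] h [-5.9  2.1 11.3]
side 80 134 164 a 80.7 133.5 b [-14.1  -8.8   6. ] h [-4.2 12.9 17.9]
side 136 200 25 a 143.4 180.8 b [-5.7 -3.   0.5] h [2.8 6.1 9.3]
```

send_rows --deltas '[0,0,0,0.02,-0.01,-0.6,-1,0,0,0,0,0,-0.6,-1,0,0,0,0,0,-0.5,-1,0,0,0,0,0,-0.4,-1,0,0,0,0,0,-0.21,-1]'

```text
clock: 40.0
ee_pos: [493.7, 84.9, 111.4]
orientation: [[-0.996, -0.092, -0.002], [-0.092, 0.996, -0.0], [0.002, -0.0, -1.0]]
ft_force: [-0.4, -0.5, -1.4]
grip_width: 21.8
grasp_force: 88.7
```

send_rows --deltas '[0,0,0,0,0,0,-1,0,0,0,0,0,0,-1]'

```text
clock: 40.2
ee_pos: [494.5, 85.5, 113.2]
orientation: [[-0.996, -0.093, 0.0], [-0.093, 0.996, -0.0], [-0.0, -0.0, -1.0]]
ft_force: [-0.7, 0.2, -0.5]
grip_width: 22.3
grasp_force: 88.7
```

send_rows --deltas '[0,0,0,0.2,0.021,0,-1,0,0,0,0.2,0.019,0,-1,0,0,0,0.2,0.019,0,-1,0,0,0,0.2,0.019,0,-1,0,0,0,0.02,0,0,-1]'

```text
clock: 40.7
ee_pos: [528.5, 89.2, 113.0]
orientation: [[-0.996, -0.094, 0.001], [-0.094, 0.996, 0.0], [-0.001, -0.0, -1.0]]
ft_force: [-0.4, -1.4, -0.6]
grip_width: 21.9
grasp_force: 88.7
```

send_rows --deltas '[0,0,0,0,0,-0.08,-1,0,0,0,0,0,0,-1,0,0,0,0,0,0,0,0,0,0,0,0,0,0,0,0,0,0,0,0,0]'

```text
clock: 41.2
ee_pos: [526.7, 89.1, 109.6]
orientation: [[-0.996, -0.094, -0.0], [-0.094, 0.996, -0.0], [0.0, 0.0, -1.0]]
ft_force: [-0.5, 0.4, -2.2]
grip_width: 42.7
grasp_force: 0.0
```

send_rows --deltas '[0,0,0,0,0,0.4,0,0,0,0,0,0,0.8,0,0,0,0,0,0,1,0,0,0,0,-0.5,0,0.5,0,0,0,0,-0.9,-0.6,0,0]'

```text
clock: 41.7
ee_pos: [473.4, 66.1, 220.3]
orientation: [[-0.995, -0.095, 0.006], [-0.095, 0.995, 0.001], [-0.006, -0.0, -1.0]]
ft_force: [0.4, -0.8, 0.3]
grip_width: 42.9
grasp_force: 0.0
```

send_rows --deltas '[0,0,0,-0.6,-0.9,0,0,0,0,0,-0.3,-0.9,0,0,0,0,0,0,-0.9,0,0,0,0,0,0,-0.9,0,0,0,0,0,0,0,0,0]'

```text
clock: 42.2
ee_pos: [435.1, -82.2, 217.9]
orientation: [[-0.996, -0.091, 0.001], [-0.091, 0.996, -0.001], [-0.001, -0.001, -1.0]]
ft_force: [0.1, -0.5, 0.2]
grip_width: 42.7
grasp_force: 0.0
```

```bash
python3 chk.py; python3 - <<'E'
from h import *
a=[]
for n,sl in(('top',(slice(130,240),slice(115,265))),('side',(slice(105,215),slice(170,320)))):
    c=shot(n);im=cv2.cvtColor(c['pixels'],cv2.COLOR_RGB2BGR)[sl]
    a.append(cv2.resize(im,None,fx=2.7*1.9,fy=2.7,interpolation=cv2.INTER_CUBIC) if 0 else cv2.resize(im,None,fx=2.65,fy=2.65,interpolation=cv2.INTER_CUBIC))
    P=cloud(c);x,y,z=P[...,0],P[...,1],P[...,2]
    for nm,k in (('wing',(x>650)&(x<735)&(y<85)&(y>15)&(z>165)&(z<178)),('coverhandle',(x>560)&(x<675)&(y>176)&(y<206)&(z>92)&(z<103)),('bar',(x>640)&(x<735)&(y>80)&(y<290)&(z>133)&(z<139))):
        q=np.ascontiguousarray(P[k][:,:2],np.float32)
        if len(q)>4: print(n,nm,len(q),P[k].mean(0).round(1),cv2.minAreaRect(q))
cv2.imwrite('pics/end.png',np.hstack(a))
E
```

```text
top -90 H 220 gx -133.7 -62.1 gy -89.7 z 130.2
top -90 F 173 gx -39.9 37.7 gy -90.3 z 129.5
top -90 T 11 gx 64.3 73.6 gy -89.6 z 119.0
top -30 H 219 gx -133.3 -62.5 gy -30.0 z 129.1
top -30 F 173 gx -39.6 43.9 gy -30.5 z 128.9
top -30 T 12 gx 64.7 77.8 gy -30.9 z 118.3
top 30 H 222 gx -133.9 -64.8 gy 29.9 z 129.5
top 30 F 181 gx -36.0 44.3 gy 29.2 z 128.3
top 30 T 10 gx 65.1 74.7 gy 29.2 z 119.1
top 90 H 221 gx -133.4 -63.0 gy 89.8 z 129.3
top 90 F 175 gx -38.3 41.9 gy 89.3 z 129.2
top 90 T 12 gx 64.8 75.0 gy 88.7 z 120.6
side -90 H 74 gx -133.2 -103.7 gy -91.7 z 127.9
side -30 H 147 gx -132.6 -62.7 gy -32.1 z 128.8
side 30 H 140 gx -131.9 -62.9 gy 27.8 z 128.3
side 30 F 87 gx -24.6 20.6 gy 27.1 z 128.6
side 90 H 136 gx -134.4 -62.8 gy 87.4 z 129.0
side 90 F 104 gx -36.5 42.0 gy 87.0 z 128.4
[434.78320597 -79.40117856 217.65028334] 42.3
top wing 82 [687.6  53.8 172.1] ((688.024658203125, 54.044654846191406), (53.22800064086914, 11.717742919921875), 5.774129390716553)
top coverhandle 39 [655.2 190.6  98.2] ((660.9524536132812, 190.77134704589844), (27.275564193725586, 22.320735931396484), 0.13102346658706665)
top bar 134 [675.4 189.3 135.8] ((663.5601806640625, 183.30136108398438), (32.98257064819336, 206.41197204589844), 4.879512310028076)
side wing 56 [686.4  51.6 170.7] ((688.2600708007812, 54.563453674316406), (52.65526580810547, 16.92960548400879), 7.6639227867126465)
side bar 22 [681.6 136.  135.4] ((676.1905517578125, 183.49636840820312), (9.667908668518066, 203.2825164794922), 5.8487019538879395)
```

View pics/end.png

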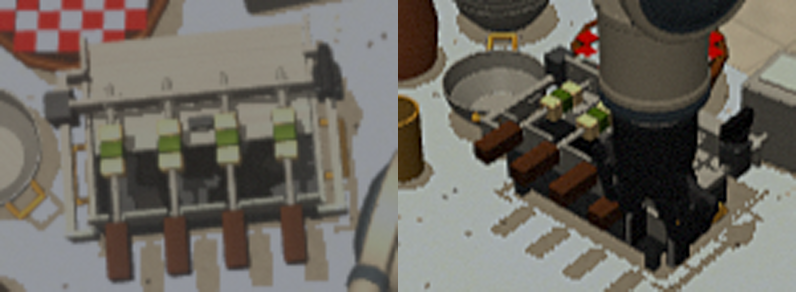

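The end picture shows all four skewers seated. Handles are at the front rest (about 112–292, 245), tips show beyond the bar (about 110–280, 80), and the cover handle is at its open position (200, 122). Handing in.

```bash
python3 -c "
from workcell import ctrl
print(ctrl.hand_in())"
```

```text
the job is handed in; nothing more can be done
None
```

I handed the job in at about 42 s (the hand-in returned no verdict): by the last camera readings the bar is back and the knob tight, the cover is open, all four skewers are seated, the arm is clear, and no other tableware was touched as far as I could tell.

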